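# Grade spring plungers and rebuild the stripper station

### The arm

A 6-joint arm with a two-finger parallel gripper is mounted at the origin on the work surface. World frame = base frame: x ahead of the robot, y to its left, z up, the work surface at z = 0. Lengths are in m, angles in rad, forces in N, time in s.
With the tool pointing down it reaches from about 0.375 to 0.9 m from the base axis. Payload 3.1 kg.
Tool frame: the origin (TCP) lies between the finger pads; the fingertips stand 8 mm ahead of it and the grasp point (between the pads) lies 11 mm behind it (arm.nose_length is the distance from the TCP to the fingertips, in m); z points along the fingers, y is the line along which they close (so a half turn about z gives the same grasp; the last joint's range is limited). The gripper opens to 85 mm and grips with 20 to 120 N. Pads are 22 mm wide; open, the fingers measure 114 mm over their backs; the gripper's body (76 mm by 85 mm) begins 54 mm behind the grasp point. The pads swing forward as they close: fully open they stand 13 mm farther back than shut.
Start: joints at [-1.357, 0.527, 1.433, -0, 1.181, -0.178], TCP at [0.239, -0.578, 0.239] pointing down, gripper open.
Joint ranges: [-3.08, 3.08], [-0.75, 2.2], [0.22, 2.44], [-1.43, 4.57], [0, 2.65], [-2.85, 2.85]. Speed limits (rad/s): [2.79, 2.79, 3.14, 3.14, 3.14, 3.14].

### API

Orientations are given as a unit quaternion [w, x, y, z].
In Python, from bench import arm, optics gives the robot as it stands. The module is installed in compiled form; this text tells all that it offers.
- The arm moves only by the tool jog_arm, never from a script. Its argument "commands" is a list of rows, each an object with "linear": the shift along the tool's x, y, z in cm, a list of three; "angular": the turn, a rotation vector about the tool's x, y, z in rad, a list of three; "fingers": the opening, from 0 (shut) to 1 (fully open). A call has 1 to 20 rows; each row shifts and turns the commanded pose from where the row before left it, along the tool's axes as they then stand; what a row does not reach is not made up. A row lasts 1/10 s, in which the tool goes at most 50 mm and 8.59 degrees, less where a joint would pass 70% of its speed; a pose out of reach is approached as far as the arm can. A call with a gripper value outside its range is refused whole. The fingers move at their own pace and stop on an object; "force" is the grip in N (left out, the last holds). Time passes only in rows, so rows that do not move let the fingers close. It gives the time, the measured TCP pose, the force, the opening and the grip force at its end, in the units of the state.
- arm.get_state(): the state, without advancing time (a new reading comes with each control period).
- optics.read_camera(name): name is "side" or "top"; returns (picture, depth): 480x640x3 uint8, red, green, blue; 480x640 float32, m along the optical axis (not along the pixel's ray), 0 where there is no reading.
- optics.camera_params(name): a dict with "vertical_fov" (degrees; the focal length in pixels is half the picture's height over the tangent of half this angle, whatever the lens; pixels are square), "cx", "cy" (the principal point, pixels), "view" (4x4, takes a point from world to camera coordinates). Camera axes: x right, y down, z forward; pixel columns grow to the right and rows downward; lengths in m; the calibration is good to about 2 mm. A picture is of the moment at which its call begins. camera_params takes no time and is no camera call.
- arm.close_job(): hands the job in; it is judged then, once.
The state is a dict: "time_s": time; "joint_positions": joint angles; "joint_velocities": joint speeds; "effort": joint torques, N m; "position": TCP position; "orientation": TCP orientation; "contact_force": force on the tool from outside, world axes, zero at the start; "moment": the same for the moment, N m; "finger_gap": finger opening in m; "finger_force": force on a finger pad.
Only numpy, scipy, OpenCV 4.12 (cv2) and the standard library are available. Lean on these libraries where they do the work, as an engineer would, in place of code of your own. Each camera call takes 0.05 s, during which the arm holds its last target. There are 200 camera calls.

### The job

Rebuild the stripper station: first clear the hammer off its base onto the black rubber mat, then squeeze each spring plunger down against the table with the same light push (about 10 N) to tell the firm ones, whose stem gives only a little, from the soft ones, whose stem goes right in. Stand the three firm plungers upright in the three pockets of the base and put all the soft ones in the red tray. With the three firm ones in place, lower the drilled plate, hub up, squarely over the tall rod until it rests level on all three stems, let go, and leave everything else on the table where it is.

Things in the scene. Friction and masses are not known exactly. Their poses are not given: they have to be found in the camera images.
- hammer_grip (a point): hammer, 240 mm long: round wooden handle 26 mm thick, steel head 88 mm across and 26 mm thick at one end. Point on the handle's axis, 48 mm from the middle towards the head, near its balance point, 13 mm above its underside; x along the handle towards the head, z up. Starts lying on the station's base across pocket0.
- mat: fixed black rubber tool mat flat on the table, 110 x 270 mm, 3 mm thick; origin under its centre; its long side is along its y axis.
- base: stripper station's base, a fixed dark steel rectangular plate 196 (its x) x 212 (its y) mm, 25 mm thick, with a tall rod and three round pockets; origin under the centre of the plate.
- rod_top (a point): tip of the station's vertical round steel rod: 22 mm diameter, 158 mm above the table, last 12 mm tapering to 10 mm diameter. It stands between the three pockets.
- pocket0 (a point): centre of the floor of one of the base's three round pockets (59 mm diameter, 8 mm deep, floor 17 mm above the table), 78 mm from the rod's axis, 120 degrees apart.
- pocket1 (a point): centre of the floor of one of the base's three round pockets (59 mm diameter, 8 mm deep, floor 17 mm above the table), 78 mm from the rod's axis, 120 degrees apart.
- pocket2 (a point): centre of the floor of one of the base's three round pockets (59 mm diameter, 8 mm deep, floor 17 mm above the table), 78 mm from the rod's axis, 120 degrees apart.
- plate_hub (a point): drilled stripper plate, 0.85 kg: aluminium disc 190 mm diameter, 12 mm thick, with a central brass guide bush (hub) of 44 mm outside diameter rising 50 mm above it, 62 mm overall; a 26 mm bore right through for the rod. Point on the bore's axis 47 mm above the disc's underside, 15 mm below the hub's top (grip the hub here); z up. Starts flat on the table, hub up.
- tray: fixed red open tray, 145 (its x) x 205 (its y) mm, 35 mm high, 4 mm walls and floor; origin under its centre.
- plunger_a_mid (a point): upright spring plunger, 62 mm tall, 0.25 kg: black body 50 mm diameter, 40 mm tall; 24 mm steel stem 22 mm out of its top, travel 14 mm, sprung. Point on the axis, 31 mm above the foot. Soft: fully in at 3 N. Firm: moves from 6 N, 0.5 mm more per newton (2 mm at 10 N, 7 mm at 20 N). All look alike; letters mean nothing. In a run five or six are there, three of them firm.
- plunger_b_mid (a point): upright spring plunger, 62 mm tall, 0.25 kg: black body 50 mm diameter, 40 mm tall; 24 mm steel stem 22 mm out of its top, travel 14 mm, sprung. Point on the axis, 31 mm above the foot. Soft: fully in at 3 N. Firm: moves from 6 N, 0.5 mm more per newton (2 mm at 10 N, 7 mm at 20 N). All look alike; letters mean nothing. In a run five or six are there, three of them firm.
- plunger_c_mid (a point): upright spring plunger, 62 mm tall, 0.25 kg: black body 50 mm diameter, 40 mm tall; 24 mm steel stem 22 mm out of its top, travel 14 mm, sprung. Point on the axis, 31 mm above the foot. Soft: fully in at 3 N. Firm: moves from 6 N, 0.5 mm more per newton (2 mm at 10 N, 7 mm at 20 N). All look alike; letters mean nothing. In a run five or six are there, three of them firm.
- plunger_d_mid (a point): upright spring plunger, 62 mm tall, 0.25 kg: black body 50 mm diameter, 40 mm tall; 24 mm steel stem 22 mm out of its top, travel 14 mm, sprung. Point on the axis, 31 mm above the foot. Soft: fully in at 3 N. Firm: moves from 6 N, 0.5 mm more per newton (2 mm at 10 N, 7 mm at 20 N). All look alike; letters mean nothing. In a run five or six are there, three of them firm.
- plunger_e_mid (a point): upright spring plunger, 62 mm tall, 0.25 kg: black body 50 mm diameter, 40 mm tall; 24 mm steel stem 22 mm out of its top, travel 14 mm, sprung. Point on the axis, 31 mm above the foot. Soft: fully in at 3 N. Firm: moves from 6 N, 0.5 mm more per newton (2 mm at 10 N, 7 mm at 20 N). All look alike; letters mean nothing. In a run five or six are there, three of them firm.
- plunger_f_mid (a point): upright spring plunger, 62 mm tall, 0.25 kg: black body 50 mm diameter, 40 mm tall; 24 mm steel stem 22 mm out of its top, travel 14 mm, sprung. Point on the axis, 31 mm above the foot. Soft: fully in at 3 N. Firm: moves from 6 N, 0.5 mm more per newton (2 mm at 10 N, 7 mm at 20 N). All look alike; letters mean nothing. In a run five or six are there, three of them firm.
- sleeve: bystander, to be left alone: copper-coloured sleeve standing on end, 36 mm across, 55 mm tall; origin at the middle of its underside.
- collet: bystander, to be left alone: steel collet standing on end, 33 mm across, 40 mm tall; origin at the middle of its underside.
- spray: bystander, to be left alone: red spray can, 64 x 190 mm tall; origin at the middle of its underside.
- marker: bystander, to be left alone: white and green marker pen lying, 130 mm long; origin at the middle of its underside.
- pliers: bystander, to be left alone: pliers lying, orange and black handles, about 170 mm long; origin at the middle of its underside.

How it is judged:
By the outcome, as a careful person would: the job done as asked, in the order asked, and still so for the second after the job is handed in, with the robot touching nothing.
Of plunger_c, plunger_f only 1 to 2 are there at a start; the rules pass over those that are not, and their reading is None.
At some moment in a run one of plunger_a, plunger_b, plunger_c, plunger_d, plunger_e, plunger_f may be knocked a few centimetres aside while the robot is not near it.
It also fails if it takes over 210 s, if anything falls off the work surface, if the arm or the gripper's body presses on something with over 40 N, if the wrist force passes 120 N, or if a joint passes its speed limit or range.

## Working session

There is one attempt and no reset: what is moved stays moved. The work goes in short steps, Python scripts to look and compute and a tool call to move; the robot and the scene stay as the last step left them, time stands still between calls to the robot, and variables do not carry over. Pictures are saved under pics/ and viewed, at most 14 in all, crops included, and the job is handed in when it is done.

Besides the shell and the picture viewer there is one more tool, called by a JSON object that holds its "method" and its "body", one argument or row to a line. jog_arm: Moves the arm, as the interface text tells. Its arguments: {"type":"object","properties":{"commands":{"type":"array","items":{"type":"object","properties":{"linear":{"type":"array","items":{"type":"number"}},"angular":{"type":"array","items":{"type":"number"}},"fingers":{"type":"number"}}}},"force":{"type":"number"}},"required":["commands"]}

```bash
mkdir -p pics
cat > h.py <<'E'
import numpy as np, cv2
from bench import arm, optics
def look(n):
    im,d=optics.read_camera(n); return im,d,optics.camera_params(n)
def K(p): 
    return 240/np.tan(np.radians(p['vertical_fov'])/2)
def pts(d,p):
    f=K(p); v,u=np.mgrid[0:480,0:640]
    c=np.stack([(u-p['cx'])/f*d,(v-p['cy'])/f*d,d,np.ones_like(d)],-1)
    return (c@np.linalg.inv(p['view']).T)[...,:3]
def save(n,im): cv2.imwrite('pics/'+n,im[...,::-1])
def st():
    s=arm.get_state(); print({k:np.round(s[k],4).tolist() for k in ['time_s','joint_positions','position','orientation','contact_force','finger_gap','finger_force']})
E
python3 - <<'E'
from h import *
st()
for n in('top','side'):
    im,d,p=look(n); save(n+'0.png',im); np.savez(n+'0',im=im,d=d); print(p['vertical_fov'],p['cx'],p['cy'],np.round(p['view'],3).tolist())
E
```

```text
{'time_s': 0.0, 'joint_positions': [-1.3575, 0.5285, 1.4339, -0.0, 1.1814, -0.1785], 'position': [0.2385, -0.5769, 0.2383], 'orientation': [-0.0011, 0.9809, 0.1947, -0.0], 'contact_force': [0.1016, 0.6034, -0.3144], 'finger_gap': 0.0852, 'finger_force': 0.0}
57.99289872519182 318.0770746131233 240.4206544767985 [[-0.03, -1.0, 0.008, -0.064], [-0.994, 0.029, -0.105, 0.573], [0.105, -0.011, -0.994, 0.986], [0.0, 0.0, 0.0, 1.0]]
56.90137495128273 318.56582145168755 240.98045543443155 [[0.973, -0.229, -0.024, -0.596], [-0.137, -0.494, -0.858, 0.131], [0.185, 0.838, -0.513, 1.075], [0.0, 0.0, 0.0, 1.0]]
```

View pics/top0.png

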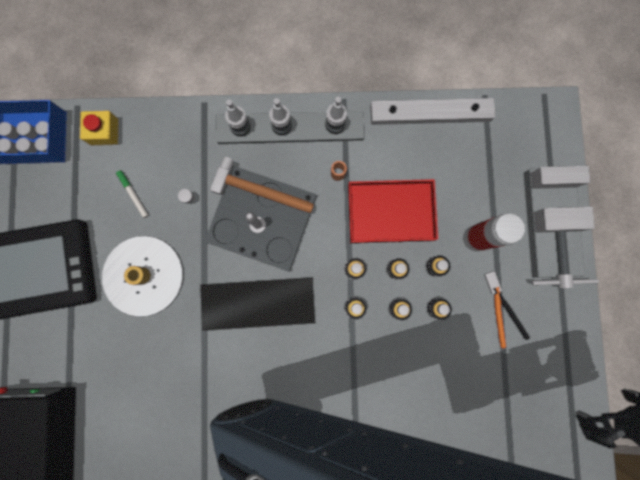

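View pics/side0.png

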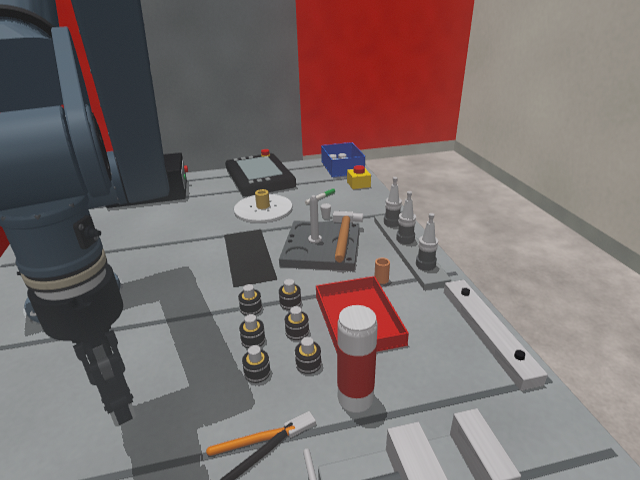

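Top view: six plungers at about (356,268), (399,268), (438,265), (356,308), (401,309) and (440,309). The hammer head is at (222,175) with the handle end at (313,207), the base is at (263,220), the mat at (258,303), the tray at (393,211) and the hub at (135,273). The side view agrees.

```bash
cat > m.py <<'E'
from h import *
def blobs(P,sel,minn=15):
    n,l,s,c=cv2.connectedComponentsWithStats(sel.astype(np.uint8))
    return [(s[i,4],c[i].round(0),P[l==i]) for i in range(1,n) if s[i,4]>=minn]
E
python3 - <<'E'
from m import *
z=np.load('top0.npz');im,d=z['im'],z['d'];p=optics.camera_params('top');P=pts(d,p)
print('table z',np.median(P[440:460,120:180,2]),np.median(P[330:360,150:200,2]))
def roi(u0,u1,v0,v1):
    m=np.zeros(d.shape,bool);m[v0:v1,u0:u1]=1;return m&(d>0)
# plungers: stem tops
for a,c,q in blobs(P,roi(335,460,247,330)&(P[...,2]>.052)): print('stem',a,c,q.mean(0).round(4),q[:,2].max().round(3))
for a,c,q in blobs(P,roi(335,460,247,330)&(P[...,2]>.02)): print('body',a,c,((q.min(0)+q.max(0))/2).round(4),np.ptp(q,0).round(3))
def rect(name,sel):
    q=P[sel];r=cv2.minAreaRect(q[:,:2].astype(np.float32)*1000);print(name,sel.sum(),np.round(r[0],1),np.round(r[1],1),round(r[2],1),'z',np.percentile(q[:,2],[5,50,95]).round(4))
hsv=cv2.cvtColor(im,cv2.COLOR_RGB2HSV);H,S,V=cv2.split(hsv)
rect('base',roi(195,325,150,275)&(P[...,2]>.018)&(P[...,2]<.032)&(S<90))
rect('handle',roi(222,325,170,220)&(S>100)&(P[...,2]>.03))
rect('head',roi(205,240,150,200)&(P[...,2]>.035))
rect('mat',roi(195,325,270,335)&(V<60))
rect('tray',roi(340,445,172,250)&(S>140)&((H<10)|(H>170)))
q=P[roi(230,275,200,245)&(P[...,2]>.06)];print('rod',len(q),q[q[:,2]>.15].mean(0),q[:,2].max(), q.mean(0))
q=P[roi(95,190,230,320)&(P[...,2]>.008)&(P[...,2]<.018)];print('disc',((q.min(0)+q.max(0))/2),np.ptp(q,0))
s=roi(95,190,230,320)&(P[...,2]>.054);q=P[s];print('hub',((q.min(0)+q.max(0))/2),np.ptp(q,0),q.mean(0))
# pockets
s=roi(195,325,150,275)&(P[...,2]>.012)&(P[...,2]<.0205)
for a,c,q in blobs(P,s): print('pk',a,c,((q.min(0)+q.max(0))/2).round(4),np.ptp(q,0).round(3))
for n,r in dict(sleeve=(328,350,158,182),collet=(176,196,186,205),spray=(465,525,210,250)).items():
    q=P[roi(*r)&(P[...,2]>.03)];print(n,((q.min(0)+q.max(0))/2).round(3),np.ptp(q,0).round(3))
E
```

```text
table z -0.0006979717412388675 -0.0007094228402279024
stem 94 [442. 265.] [ 0.5038 -0.3606  0.0611] 0.066
stem 87 [356. 268.] [ 0.5029 -0.1658  0.0614] 0.066
stem 94 [401. 268.] [ 0.4994 -0.2662  0.0615] 0.066
stem 88 [357. 308.] [ 0.4121 -0.1628  0.0616] 0.066
stem 91 [403. 310.] [ 0.406  -0.2667  0.0617] 0.068
stem 100 [444. 309.] [ 0.4046 -0.3576  0.0613] 0.066
body 404 [439. 266.] [ 0.5037 -0.3609  0.0432] [0.049 0.049 0.046]
body 375 [356. 268.] [ 0.5025 -0.1659  0.0433] [0.049 0.049 0.045]
body 388 [398. 269.] [ 0.4996 -0.2656  0.0438] [0.049 0.049 0.045]
body 387 [356. 308.] [ 0.4118 -0.1624  0.0437] [0.05  0.049 0.045]
body 398 [401. 309.] [ 0.4055 -0.2676  0.044 ] [0.048 0.05  0.047]
body 412 [440. 309.] [ 0.4048 -0.3578  0.0433] [0.048 0.049 0.045]
base 5300 [633.8  61.1] [235.3 196.8] 69.0 z [0.0199 0.0245 0.028 ]
handle 859 [683.8  30.2] [211.3  23.4] 69.3 z [0.0425 0.0481 0.052 ]
head 577 [724.7 123.9] [60.6 87.9] 68.2 z [0.0401 0.049  0.0526]
mat 4588 [428.2  67.7] [105.3 264.1] 2.0 z [-0.0005  0.0025  0.0056]
tray 5140 [ 636.6 -259.4] [143.8 202.6] 0.1 z [0.0009 0.0043 0.0331]
rod 157 [0.61243568 0.06020089 0.15510751] 0.16140277161731487 [0.60957842 0.05693167 0.1289073 ]
disc [0.502675   0.34560095 0.01294426] [0.18708434 0.20698344 0.00988108]
hub [0.50179129 0.33606728 0.06010443] [0.04074324 0.04349238 0.01220739] [0.5016802  0.33661568 0.06035039]
pk 74 [272. 186.] [0.7053 0.027  0.0165] [0.02  0.041 0.007]
pk 123 [267. 202.] [0.6716 0.0372 0.0168] [0.026 0.046 0.007]
pk 456 [226. 231.] [0.6014 0.1385 0.0162] [0.058 0.056 0.008]
pk 472 [279. 250.] [0.5534 0.0118 0.0163] [0.059 0.057 0.008]
sleeve [ 0.737 -0.134  0.045] [0.035 0.035 0.029]
collet [0.685 0.228 0.038] [0.031 0.032 0.013]
spray [ 0.567 -0.46   0.113] [0.063 0.062 0.165]
```

Run:
```python
import cv2
im=cv2.imread('pics/top0.png')[145:285,190:330]
cv2.imwrite('pics/c1.png',cv2.resize(im,None,fx=4,fy=4,interpolation=cv2.INTER_CUBIC))
```

```text
(no output)
```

View pics/c1.png

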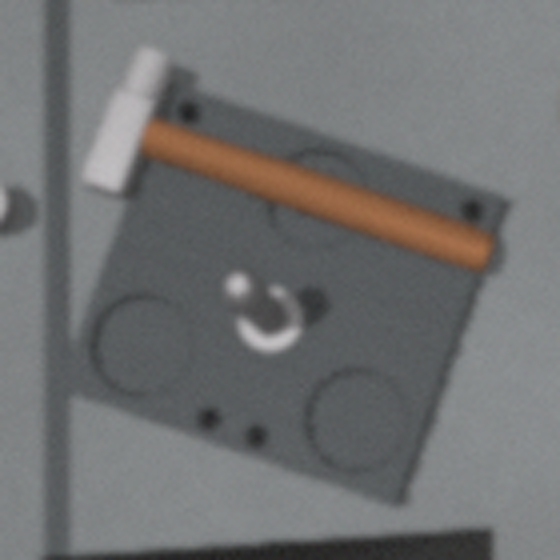

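The measurements match the given sizes: six plungers, pockets 78 mm from the rod, and the hammer handle at a yaw of 69°. I'm starting with the hammer.

Add to h.py:
```python
def go(x,y,z,yaw=None):
    "tool-frame shift in cm (at present attitude) to a world target; turn about tool z for a yaw of tool x (deg)"
    from scipy.spatial.transform import Rotation as R
    s=arm.get_state(); w,a,b,c=s['orientation']; M=R.from_quat([a,b,c,w]).as_matrix()
    now=np.degrees(np.arctan2(M[1,0],M[0,0])); print('t',round(s['time_s'],1),'yaw',now.round(2),'tilt x,y of tool z',M[:2,2].round(4),'pos',np.round(s['position'],4),'F',np.round(s['contact_force'],1),'gap',round(s['finger_gap'],4))
    if yaw is not None:
        print('turn tz rad',-np.radians((yaw-now+180)%360-180).round(4)); 
        t=np.radians(yaw); M=np.array([[np.cos(t),np.sin(t),0],[np.sin(t),-np.cos(t),0],[0,0,-1]])
    print('shift cm',(M.T@(np.array([x,y,z])-s['position'])*100).round(2), '(after turn)' if yaw is not None else '')
```

```text
(no output)
```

{"method": "jog_arm", "body": {
  "commands": [
    {"angular": [0, 0, -0.117], "fingers": 0.7},
    {"angular": [0, 0, -0.117]},
    {"angular": [0, 0, -0.117]},
    {"angular": [0, 0, -0.117]},
    {"angular": [0, 0, -0.117]},
    {"angular": [0, 0, -0.117]},
    {"angular": [0, 0, -0.117]},
    {"linear": [2, 0.5, 0]},
    {"linear": [4, 1, 0]},
    {"linear": [4, 1, 0]},
    {"linear": [4, 1, 0]},
    {"linear": [4, 1, 0]},
    {"linear": [4, 1, 0]},
    {"linear": [4, 1, 0]},
    {"linear": [4, 1, 0]},
    {"linear": [4, 1, 0]},
    {"linear": [4, 1, 0]},
    {"linear": [4, 1, 0]},
    {"linear": [4, 1, 0]},
    {"linear": [4, 1, 0]}
  ],
  "force": 80
}}

```text
$.commands[0]: bad value
```

```bash
python3 -c "
from h import *
go(.7057,.0882,.238,69.3)"
```

```text
t 0.1 yaw 22.45 tilt x,y of tool z [-0.0004  0.0019] pos [ 0.2385 -0.577   0.2384] F [ 0.2 -1.   0.4] gap 0.0853
turn tz rad -0.8177
shift cm [7.874e+01 2.019e+01 4.000e-02] (after turn)
```

{"method": "jog_arm", "body": {
  "commands": [
    {"linear": [0, 0, 0], "angular": [0, 0, -0.117], "fingers": 0.7},
    {"linear": [0, 0, 0], "angular": [0, 0, -0.117], "fingers": 0.7},
    {"linear": [0, 0, 0], "angular": [0, 0, -0.117], "fingers": 0.7},
    {"linear": [0, 0, 0], "angular": [0, 0, -0.117], "fingers": 0.7},
    {"linear": [0, 0, 0], "angular": [0, 0, -0.117], "fingers": 0.7},
    {"linear": [0, 0, 0], "angular": [0, 0, -0.117], "fingers": 0.7},
    {"linear": [0, 0, 0], "angular": [0, 0, -0.117], "fingers": 0.7},
    {"linear": [2, 0.5, 0], "angular": [0, 0, 0], "fingers": 0.7},
    {"linear": [4, 1, 0], "angular": [0, 0, 0], "fingers": 0.7},
    {"linear": [4, 1, 0], "angular": [0, 0, 0], "fingers": 0.7},
    {"linear": [4, 1, 0], "angular": [0, 0, 0], "fingers": 0.7},
    {"linear": [4, 1, 0], "angular": [0, 0, 0], "fingers": 0.7},
    {"linear": [4, 1, 0], "angular": [0, 0, 0], "fingers": 0.7},
    {"linear": [4, 1, 0], "angular": [0, 0, 0], "fingers": 0.7},
    {"linear": [4, 1, 0], "angular": [0, 0, 0], "fingers": 0.7},
    {"linear": [4, 1, 0], "angular": [0, 0, 0], "fingers": 0.7},
    {"linear": [4, 1, 0], "angular": [0, 0, 0], "fingers": 0.7},
    {"linear": [4, 1, 0], "angular": [0, 0, 0], "fingers": 0.7}
  ],
  "force": 80
}}

```text
time_s: 1.9
position: [0.4851, -0.2184, 0.2392]
orientation: [-0.001, 0.823, 0.568, 0.0]
contact_force: [-0.1, -0.9, -0.1]
finger_gap: 0.0598
finger_force: 0.0
```

```bash
python3 -c "
from h import *
go(.7057,.0882,.238,69.3)"
```

```text
t 1.9 yaw 69.26 tilt x,y of tool z [-0.0007  0.0011] pos [ 0.4851 -0.2184  0.2392] F [-0.1 -0.9 -0.1] gap 0.0598
turn tz rad -0.0008
shift cm [36.47  9.8   0.12] (after turn)
```

{"method": "jog_arm", "body": {
  "commands": [
    {"linear": [4, 1.1, 0], "angular": [0, 0, 0], "fingers": 0.7},
    {"linear": [4, 1.1, 0], "angular": [0, 0, 0], "fingers": 0.7},
    {"linear": [4, 1.1, 0], "angular": [0, 0, 0], "fingers": 0.7},
    {"linear": [4, 1.1, 0], "angular": [0, 0, 0], "fingers": 0.7},
    {"linear": [4, 1.1, 0], "angular": [0, 0, 0], "fingers": 0.7},
    {"linear": [4, 1.1, 0], "angular": [0, 0, 0], "fingers": 0.7},
    {"linear": [4, 1.1, 0], "angular": [0, 0, 0], "fingers": 0.7},
    {"linear": [4, 1.1, 0], "angular": [0, 0, 0], "fingers": 0.7},
    {"linear": [3, 0.7, 0], "angular": [0, 0, 0], "fingers": 0.7},
    {"linear": [1.0, 0.3, 0], "angular": [0, 0, 0], "fingers": 0.7},
    {"linear": [0, 0, 3], "angular": [0, 0, 0], "fingers": 0.7},
    {"linear": [0, 0, 4], "angular": [0, 0, 0], "fingers": 0.7},
    {"linear": [0, 0, 4], "angular": [0, 0, 0], "fingers": 0.7},
    {"linear": [0, 0, 0], "angular": [0, 0, 0], "fingers": 0.7}
  ]
}}

```text
time_s: 3.3
position: [0.6972, 0.0809, 0.1225]
orientation: [-0.005, 0.823, 0.568, -0.006]
contact_force: [-0.2, 0.4, -0.5]
finger_gap: 0.0597
finger_force: 0.0
```

```bash
python3 -c "
from h import *
go(.7057,.0882,.036,69.3)
im,d,p=look('side'); save('s1.png',cv2.resize(im[140:300,250:430],None,fx=4,fy=3.7))"
```

```text
t 3.3 yaw 69.28 tilt x,y of tool z [-0.0159  0.0004] pos [0.6972 0.0809 0.1225] F [-0.2  0.4 -0.5] gap 0.0597
turn tz rad -0.0003
shift cm [0.98 0.54 8.65] (after turn)
```

View pics/s1.png

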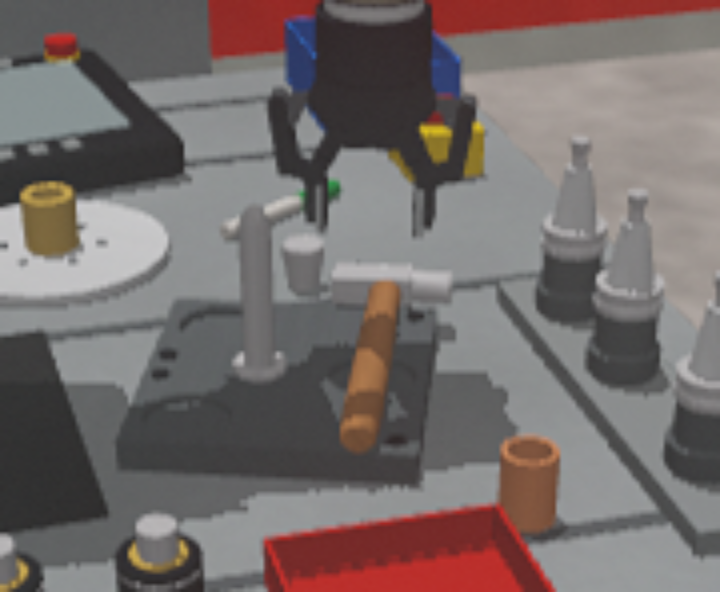

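The close view shows the open fingers over the handle, just short of the head. They are clear of the rod.

{"method": "jog_arm", "body": {
  "commands": [
    {"linear": [0.4, 0, 2], "angular": [0, 0, 0], "fingers": 0.7},
    {"linear": [0, 0, 2], "angular": [0, 0, 0], "fingers": 0.7},
    {"linear": [0, 0, 0], "angular": [0, 0, 0], "fingers": 0.7},
    {"linear": [0, 0, 0], "angular": [0, 0, 0], "fingers": 0.7},
    {"linear": [0, 0, 0], "angular": [0, 0, 0], "fingers": 0.7}
  ]
}}

```text
time_s: 3.85
position: [0.7064, 0.0845, 0.092]
orientation: [0.001, 0.822, 0.569, 0.002]
contact_force: [0.2, -0.3, 0.3]
finger_gap: 0.0597
finger_force: 0.0
```

```bash
python3 -c "
from h import *
go(.7057,.0882,.037,69.3)"
```

```text
t 3.9 yaw 69.35 tilt x,y of tool z [ 0.0042 -0.0002] pos [0.7064 0.0845 0.092 ] F [ 0.2 -0.3  0.3] gap 0.0597
turn tz rad 0.0009
shift cm [ 0.33 -0.19  5.5 ] (after turn)
```

{"method": "jog_arm", "body": {
  "commands": [
    {"linear": [0.3, -0.2, 1.5], "angular": [0, 0, 0], "fingers": 0.7},
    {"linear": [0, 0, 1.5], "angular": [0, 0, 0], "fingers": 0.7},
    {"linear": [0, 0, 1.5], "angular": [0, 0, 0], "fingers": 0.7},
    {"linear": [0, 0, 1], "angular": [0, 0, 0], "fingers": 0.7},
    {"linear": [0, 0, 0], "angular": [0, 0, 0], "fingers": 0.7},
    {"linear": [0, 0, 0], "angular": [0, 0, 0], "fingers": 0.7},
    {"linear": [0, 0, 0], "angular": [0, 0, 0], "fingers": 0},
    {"linear": [0, 0, 0], "angular": [0, 0, 0], "fingers": 0},
    {"linear": [0, 0, 0], "angular": [0, 0, 0], "fingers": 0},
    {"linear": [0, 0, 0], "angular": [0, 0, 0], "fingers": 0},
    {"linear": [0, 0, 0], "angular": [0, 0, 0], "fingers": 0}
  ],
  "force": 80
}}

```text
time_s: 4.95
position: [0.7053, 0.088, 0.0357]
orientation: [0.001, 0.822, 0.569, 0.001]
contact_force: [0.8, -0.9, 5.7]
finger_gap: 0.0222
finger_force: 78.4
```

{"method": "jog_arm", "body": {
  "commands": [
    {"linear": [0, 0, 0], "angular": [0, 0, 0], "fingers": 0.5},
    {"linear": [0, 0, 0], "angular": [0, 0, 0], "fingers": 0.5},
    {"linear": [0, 0, 0.2], "angular": [0, 0, 0], "fingers": 0.5},
    {"linear": [0, 0, 0.1], "angular": [0, 0, 0], "fingers": 0.5},
    {"linear": [0, 0, 0], "angular": [0, 0, 0], "fingers": 0.5},
    {"linear": [0, 0, 0], "angular": [0, 0, 0], "fingers": 0.5}
  ]
}}

```text
time_s: 5.55
position: [0.7035, 0.0882, 0.0313]
orientation: [-0.0, 0.822, 0.569, -0.001]
contact_force: [-1.9, 0.9, 3.2]
finger_gap: 0.043
finger_force: 1.6
```

{"method": "jog_arm", "body": {
  "commands": [
    {"linear": [0, 0, 0], "angular": [0, 0, 0], "fingers": 0},
    {"linear": [0, 0, 0], "angular": [0, 0, 0], "fingers": 0},
    {"linear": [0, 0, 0], "angular": [0, 0, 0], "fingers": 0},
    {"linear": [0, 0, 0], "angular": [0, 0, 0], "fingers": 0}
  ],
  "force": 60
}}

```text
time_s: 5.95
position: [0.7049, 0.0882, 0.0333]
orientation: [0.001, 0.822, 0.569, 0.001]
contact_force: [-2.5, 0.5, 9.5]
finger_gap: 0.0227
finger_force: 60.6
```

{"method": "jog_arm", "body": {
  "commands": [
    {"linear": [0, 0, -0.5], "angular": [0, 0, 0], "fingers": 0},
    {"linear": [0, 0, -1], "angular": [0, 0, 0], "fingers": 0},
    {"linear": [0, 0, -1.5], "angular": [0, 0, 0], "fingers": 0},
    {"linear": [0, 0, -1.5], "angular": [0, 0, 0], "fingers": 0},
    {"linear": [0, 0, 0], "angular": [0, 0, 0], "fingers": 0},
    {"linear": [0, 0, 0], "angular": [0, 0, 0], "fingers": 0}
  ],
  "force": 100
}}

```text
time_s: 6.55
position: [0.7045, 0.0881, 0.0773]
orientation: [0.001, 0.822, 0.569, 0.001]
contact_force: [-0.0, -0.2, -5.3]
finger_gap: 0.0221
finger_force: 98.3
```

```bash
python3 -c "
from h import *
go(.7057,.0882,.26,69.3)
im,d,p=look('side'); save('s2.png',cv2.resize(im[140:300,250:430],None,fx=4,fy=3.7))"
```

```text
t 6.5 yaw 69.38 tilt x,y of tool z [ 0.0017 -0.0001] pos [0.7045 0.0881 0.0773] F [-0.  -0.2 -5.3] gap 0.0221
turn tz rad 0.0013
shift cm [  0.05   0.1  -18.27] (after turn)
```

View pics/s2.png

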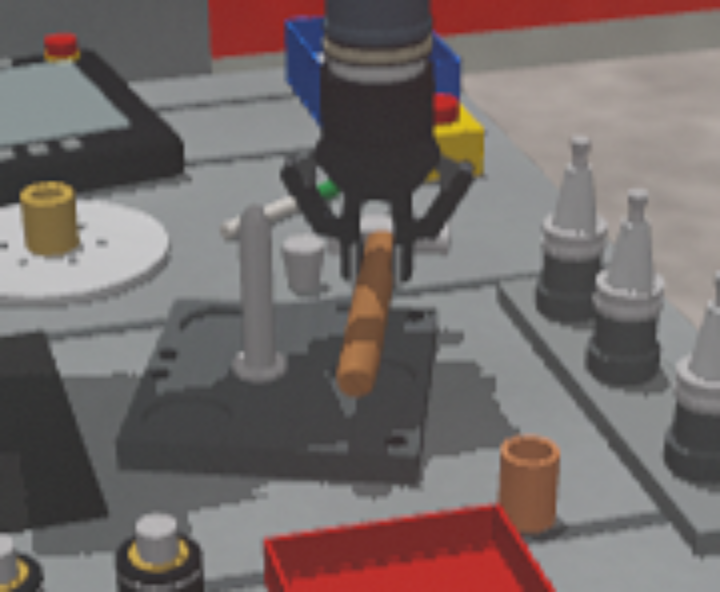

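The hammer is held level and clear of the base. I'm raising it above the rod and taking it to the mat.

{"method": "jog_arm", "body": {
  "commands": [
    {"linear": [0, 0, -2.5], "angular": [0, 0, 0], "fingers": 0},
    {"linear": [0, 0, -4], "angular": [0, 0, 0], "fingers": 0},
    {"linear": [0, 0, -4], "angular": [0, 0, 0], "fingers": 0},
    {"linear": [0, 0, -4], "angular": [0, 0, 0], "fingers": 0},
    {"linear": [0, 0, -4], "angular": [0, 0, 0], "fingers": 0},
    {"linear": [0, 0, 0], "angular": [0, 0, -0.1], "fingers": 0},
    {"linear": [0, 0, 0], "angular": [0, 0, -0.1], "fingers": 0},
    {"linear": [0, 0, 0], "angular": [0, 0, -0.1], "fingers": 0},
    {"linear": [0, 0, 0], "angular": [0, 0, -0.095], "fingers": 0},
    {"linear": [0, 0, 0], "angular": [0, 0, 0], "fingers": 0},
    {"linear": [0, 0, 0], "angular": [0, 0, 0], "fingers": 0}
  ]
}}

```text
time_s: 7.7
position: [0.7035, 0.0881, 0.2604]
orientation: [-0.001, 0.695, 0.719, -0.001]
contact_force: [0.3, 1.6, -4.3]
finger_gap: 0.0216
finger_force: 98.7
```

```bash
python3 -c "
from h import *
go(.426,.116,.26,92)"
```

```text
t 7.7 yaw 91.89 tilt x,y of tool z [-0.0018  0.    ] pos [0.7035 0.0881 0.2604] F [ 0.3  1.6 -4.3] gap 0.0216
turn tz rad -0.0019
shift cm [  3.76 -27.64   0.04] (after turn)
```

{"method": "jog_arm", "body": {
  "commands": [
    {"linear": [0.3, -2, 0], "angular": [0, 0, 0], "fingers": 0},
    {"linear": [0.5, -3.6, 0], "angular": [0, 0, 0], "fingers": 0},
    {"linear": [0.5, -4, 0], "angular": [0, 0, 0], "fingers": 0},
    {"linear": [0.5, -4, 0], "angular": [0, 0, 0], "fingers": 0},
    {"linear": [0.5, -4, 0], "angular": [0, 0, 0], "fingers": 0},
    {"linear": [0.5, -4, 0], "angular": [0, 0, 0], "fingers": 0},
    {"linear": [0.5, -4, 0], "angular": [0, 0, 0], "fingers": 0},
    {"linear": [0.4, -2, 0], "angular": [0, 0, 0], "fingers": 0},
    {"linear": [0, 0, 3], "angular": [0, 0, 0], "fingers": 0},
    {"linear": [0, 0, 4], "angular": [0, 0, 0], "fingers": 0},
    {"linear": [0, 0, 4], "angular": [0, 0, 0], "fingers": 0},
    {"linear": [0, 0, 4], "angular": [0, 0, 0], "fingers": 0},
    {"linear": [0, 0, 4], "angular": [0, 0, 0], "fingers": 0},
    {"linear": [0, 0, 2], "angular": [0, 0, 0], "fingers": 0},
    {"linear": [0, 0, 0], "angular": [0, 0, 0], "fingers": 0},
    {"linear": [0, 0, 0], "angular": [0, 0, 0], "fingers": 0},
    {"linear": [0, 0, 0], "angular": [0, 0, 0], "fingers": 0}
  ]
}}

```text
time_s: 9.4
position: [0.4284, 0.1155, 0.0526]
orientation: [0.001, 0.695, 0.719, 0.001]
contact_force: [0.4, -0.7, -4.6]
finger_gap: 0.0219
finger_force: 98.9
```

```bash
python3 -c "
from h import *
go(.426,.116,.0125,92)"
```

```text
t 9.4 yaw 91.98 tilt x,y of tool z [0.0036 0.0001] pos [0.4284 0.1155 0.0526] F [ 0.4 -0.7 -4.6] gap 0.0219
turn tz rad -0.0003
shift cm [ 0.05 -0.24  4.01] (after turn)
```

{"method": "jog_arm", "body": {
  "commands": [
    {"linear": [0, -0.2, 1.5], "angular": [0, 0, 0], "fingers": 0},
    {"linear": [0, 0, 1.3], "angular": [0, 0, 0], "fingers": 0},
    {"linear": [0, 0, 0.7], "angular": [0, 0, 0], "fingers": 0},
    {"linear": [0, 0, 0.3], "angular": [0, 0, 0], "fingers": 0},
    {"linear": [0, 0, 0.2], "angular": [0, 0, 0], "fingers": 0},
    {"linear": [0, 0, 0], "angular": [0, 0, 0], "fingers": 0},
    {"linear": [0, 0, 0], "angular": [0, 0, 0], "fingers": 0}
  ]
}}

```text
time_s: 10.1
position: [0.4254, 0.1154, 0.0118]
orientation: [0.0, 0.695, 0.719, 0.0]
contact_force: [-0.8, 1.0, -3.8]
finger_gap: 0.022
finger_force: 99.1
```

{"method": "jog_arm", "body": {
  "commands": [
    {"linear": [0, 0, 0.1], "angular": [0, 0, 0], "fingers": 0},
    {"linear": [0, 0, 0], "angular": [0, 0, 0], "fingers": 0},
    {"linear": [0, 0, 0], "angular": [0, 0, 0], "fingers": 0.4},
    {"linear": [0, 0, 0], "angular": [0, 0, 0], "fingers": 0.6},
    {"linear": [0, 0, 0], "angular": [0, 0, 0], "fingers": 0.6},
    {"linear": [0, 0, 0], "angular": [0, 0, 0], "fingers": 0.6},
    {"linear": [0, 0, -2], "angular": [0, 0, 0], "fingers": 0.6},
    {"linear": [0, 0, -4], "angular": [0, 0, 0], "fingers": 0.6},
    {"linear": [0, 0, -4], "angular": [0, 0, 0], "fingers": 0.6},
    {"linear": [0, 0, -3], "angular": [0, 0, 0], "fingers": 0},
    {"linear": [0, -3, 0], "angular": [0, 0, 0], "fingers": 0},
    {"linear": [0, 0, 0], "angular": [0, 0, 0], "fingers": 0}
  ]
}}

```text
time_s: 11.3
position: [0.3902, 0.1145, 0.1409]
orientation: [-0.002, 0.694, 0.72, -0.002]
contact_force: [0.2, -1.2, -0.6]
finger_gap: 0.0078
finger_force: 0.0
```

Run:
```python
from m import *
im,d,p=look('top'); save('t2.png',im); P=pts(d,p)
m=np.zeros(d.shape,bool);m[240:340,330:470]=1
for a,c,q in blobs(P,m&(P[...,2]>.052)): print('stem',a,c,q.mean(0).round(4))
go(.412,-.1628,.1,92)
```

```text
stem 95 [442. 265.] [ 0.5032 -0.3576  0.0715]
stem 85 [357. 268.] [ 0.5018 -0.1638  0.0845]
stem 93 [401. 268.] [ 0.4988 -0.2622  0.0825]
stem 88 [357. 308.] [ 0.4127 -0.1618  0.0729]
stem 95 [403. 310.] [ 0.4065 -0.2645  0.0717]
stem 101 [444. 309.] [ 0.4046 -0.3576  0.0609]
t 11.3 yaw 92.02 tilt x,y of tool z [-0.0022 -0.    ] pos [0.3926 0.1144 0.1406] F [ 0.2  0.3 -0.4] gap 0.0009
turn tz rad 0.0004
shift cm [-27.77   0.98   4.06] (after turn)
```

View pics/t2.png

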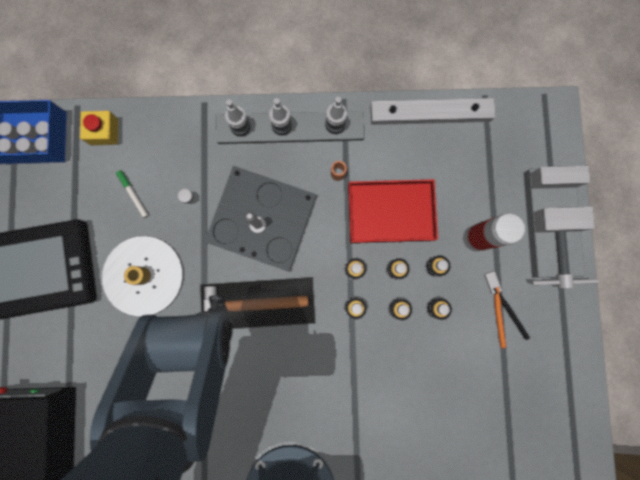

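The hammer lies on the mat: head at (210,297), handle end at (308,301). The plungers are still where they were, so I'm starting the press tour.

{"method": "jog_arm", "body": {
  "commands": [
    {"linear": [-2.8, 0.2, 0], "angular": [0, 0, 0], "fingers": 0},
    {"linear": [-4, 0.2, 0], "angular": [0, 0, 0], "fingers": 0},
    {"linear": [-4, 0.1, 0], "angular": [0, 0, 0], "fingers": 0},
    {"linear": [-4, 0.1, 0], "angular": [0, 0, 0], "fingers": 0},
    {"linear": [-4, 0.1, 0], "angular": [0, 0, 0], "fingers": 0},
    {"linear": [-4, 0.1, 0], "angular": [0, 0, 0], "fingers": 0},
    {"linear": [-3, 0.1, 2], "angular": [0, 0, 0], "fingers": 0},
    {"linear": [-2, 0.1, 2], "angular": [0, 0, 0], "fingers": 0},
    {"linear": [0, 0, 0], "angular": [0, 0, 0], "fingers": 0},
    {"linear": [0, 0, 0], "angular": [0, 0, 0], "fingers": 0},
    {"linear": [0, 0, 0], "angular": [0, 0, 0], "fingers": 0}
  ]
}}

```text
time_s: 12.45
position: [0.4144, -0.1622, 0.1004]
orientation: [-0.001, 0.694, 0.72, -0.0]
contact_force: [-0.7, 0.6, -1.3]
finger_gap: -0.0001
finger_force: 0.0
```

Run:
```python
from m import *
go(.412,-.1628,.072,92)
```

```text
t 12.4 yaw 92.05 tilt x,y of tool z [-0.0008  0.0007] pos [ 0.4144 -0.1622  0.1004] F [-0.7  0.6 -1.3] gap -0.0001
turn tz rad 0.0009
shift cm [-0.06 -0.24  2.84] (after turn)
```

{"method": "jog_arm", "body": {
  "commands": [
    {"linear": [0, -0.2, 1.5], "angular": [0, 0, 0], "fingers": 0},
    {"linear": [0, 0, 1], "angular": [0, 0, 0], "fingers": 0},
    {"linear": [0, 0, 0.3], "angular": [0, 0, 0], "fingers": 0},
    {"linear": [0, 0, 0], "angular": [0, 0, 0], "fingers": 0},
    {"linear": [0, 0, 0.2], "angular": [0, 0, 0], "fingers": 0},
    {"linear": [0, 0, 0.2], "angular": [0, 0, 0], "fingers": 0},
    {"linear": [0, 0, 0], "angular": [0, 0, 0], "fingers": 0},
    {"linear": [0, 0, 0], "angular": [0, 0, 0], "fingers": 0}
  ]
}}

```text
time_s: 13.25
position: [0.4128, -0.1633, 0.0685]
orientation: [0.0, 0.695, 0.719, 0.0]
contact_force: [1.4, -0.3, 0.9]
finger_gap: 0.0001
finger_force: 0.4
```

{"method": "jog_arm", "body": {
  "commands": [
    {"linear": [0, 0, 0.2], "angular": [0, 0, 0], "fingers": 0},
    {"linear": [0, 0, 0.2], "angular": [0, 0, 0], "fingers": 0},
    {"linear": [0, 0, 0], "angular": [0, 0, 0], "fingers": 0},
    {"linear": [0, 0, 0], "angular": [0, 0, 0], "fingers": 0}
  ]
}}

```text
time_s: 13.65
position: [0.4128, -0.1633, 0.0643]
orientation: [0.0, 0.695, 0.719, 0.0]
contact_force: [1.2, -0.3, 1.3]
finger_gap: -0.0001
finger_force: 0.7
```

{"method": "jog_arm", "body": {
  "commands": [
    {"linear": [0, 0, 0.3], "angular": [0, 0, 0], "fingers": 0},
    {"linear": [0, 0, 0.3], "angular": [0, 0, 0], "fingers": 0},
    {"linear": [0, 0, 0.15], "angular": [0, 0, 0], "fingers": 0},
    {"linear": [0, 0, 0], "angular": [0, 0, 0], "fingers": 0},
    {"linear": [0, 0, 0], "angular": [0, 0, 0], "fingers": 0}
  ]
}}

```text
time_s: 14.15
position: [0.4128, -0.1634, 0.0568]
orientation: [0.0, 0.695, 0.719, 0.0]
contact_force: [1.0, -0.1, 2.2]
finger_gap: 0.0002
finger_force: 1.2
```

{"method": "jog_arm", "body": {
  "commands": [
    {"linear": [0, 0, 0.1], "angular": [0, 0, 0], "fingers": 0},
    {"linear": [0, 0, 0], "angular": [0, 0, 0], "fingers": 0},
    {"linear": [0, 0, 0], "angular": [0, 0, 0], "fingers": 0}
  ]
}}

```text
time_s: 14.45
position: [0.4128, -0.1634, 0.056]
orientation: [0.0, 0.695, 0.719, 0.0]
contact_force: [0.6, 0.7, 5.0]
finger_gap: 0.0001
finger_force: 2.3
```

{"method": "jog_arm", "body": {
  "commands": [
    {"linear": [0, 0, 0.05], "angular": [0, 0, 0], "fingers": 0},
    {"linear": [0, 0, 0], "angular": [0, 0, 0], "fingers": 0},
    {"linear": [0, 0, 0], "angular": [0, 0, 0], "fingers": 0}
  ]
}}

```text
time_s: 14.75
position: [0.4128, -0.1633, 0.0559]
orientation: [0.0, 0.695, 0.719, 0.0]
contact_force: [-0.1, 0.6, 9.5]
finger_gap: -0.0001
finger_force: 4.6
```

P4 at (.412,-.163) is soft: fully in at about 2 N. Next is P2 at (.5025,-.166).

{"method": "jog_arm", "body": {
  "commands": [
    {"linear": [0, 0, -2], "angular": [0, 0, 0], "fingers": 0},
    {"linear": [0, 0, -2.4], "angular": [0, 0, 0], "fingers": 0},
    {"linear": [-0.2, 3, 0], "angular": [0, 0, 0], "fingers": 0},
    {"linear": [-0.2, 3.5, 0], "angular": [0, 0, 0], "fingers": 0},
    {"linear": [-0.1, 2.4, 0], "angular": [0, 0, 0], "fingers": 0},
    {"linear": [0, 0, 0], "angular": [0, 0, 0], "fingers": 0},
    {"linear": [0, 0, 1.3], "angular": [0, 0, 0], "fingers": 0},
    {"linear": [0, 0, 1.2], "angular": [0, 0, 0], "fingers": 0},
    {"linear": [0, 0, 0], "angular": [0, 0, 0], "fingers": 0},
    {"linear": [0, 0, 0.3], "angular": [0, 0, 0], "fingers": 0},
    {"linear": [0, 0, 0.3], "angular": [0, 0, 0], "fingers": 0},
    {"linear": [0, 0, 0], "angular": [0, 0, 0], "fingers": 0},
    {"linear": [0, 0, 0], "angular": [0, 0, 0], "fingers": 0}
  ]
}}

```text
time_s: 16.05
position: [0.5007, -0.1649, 0.0691]
orientation: [-0.001, 0.695, 0.719, -0.0]
contact_force: [-2.4, 0.7, 7.8]
finger_gap: 0.0
finger_force: 3.9
```

{"method": "jog_arm", "body": {
  "commands": [
    {"linear": [0, 0, 0.1], "angular": [0, 0, 0], "fingers": 0},
    {"linear": [0, 0, 0], "angular": [0, 0, 0], "fingers": 0},
    {"linear": [0, 0, 0], "angular": [0, 0, 0], "fingers": 0}
  ]
}}

```text
time_s: 16.35
position: [0.5007, -0.1649, 0.0684]
orientation: [-0.001, 0.695, 0.719, -0.0]
contact_force: [-2.6, 1.5, 9.9]
finger_gap: 0.0002
finger_force: 4.6
```

{"method": "jog_arm", "body": {
  "commands": [
    {"linear": [0, 0, -1.5], "angular": [0, 0, 0], "fingers": 0},
    {"linear": [0, 0, -1.5], "angular": [0, 0, 0], "fingers": 0},
    {"linear": [-3, -0.2, 0], "angular": [0, 0, 0], "fingers": 0},
    {"linear": [-4, -0.2, 0], "angular": [0, 0, 0], "fingers": 0},
    {"linear": [-3.1, -0.1, 0], "angular": [0, 0, 0], "fingers": 0},
    {"linear": [0, 0, 0], "angular": [0, 0, 0], "fingers": 0},
    {"linear": [0, 0, 1.3], "angular": [0, 0, 0], "fingers": 0},
    {"linear": [0, 0, 1.1], "angular": [0, 0, 0], "fingers": 0},
    {"linear": [0, 0, 0], "angular": [0, 0, 0], "fingers": 0},
    {"linear": [0, 0, 0.3], "angular": [0, 0, 0], "fingers": 0},
    {"linear": [0, 0, 0.2], "angular": [0, 0, 0], "fingers": 0},
    {"linear": [0, 0, 0], "angular": [0, 0, 0], "fingers": 0},
    {"linear": [0, 0, 0], "angular": [0, 0, 0], "fingers": 0}
  ]
}}

```text
time_s: 17.65
position: [0.4999, -0.2647, 0.0691]
orientation: [-0.001, 0.694, 0.72, 0.0]
contact_force: [-2.8, 2.6, 7.8]
finger_gap: -0.0001
finger_force: 3.8
```

{"method": "jog_arm", "body": {
  "commands": [
    {"linear": [0, 0, 0.1], "angular": [0, 0, 0], "fingers": 0},
    {"linear": [0, 0, 0], "angular": [0, 0, 0], "fingers": 0},
    {"linear": [0, 0, 0], "angular": [0, 0, 0], "fingers": 0}
  ]
}}

```text
time_s: 17.95
position: [0.4999, -0.2648, 0.0684]
orientation: [-0.001, 0.694, 0.72, 0.0]
contact_force: [-2.1, 2.0, 8.7]
finger_gap: -0.0001
finger_force: 4.5
```

{"method": "jog_arm", "body": {
  "commands": [
    {"linear": [0, 0, -1.5], "angular": [0, 0, 0], "fingers": 0},
    {"linear": [0, 0, -1.5], "angular": [0, 0, 0], "fingers": 0},
    {"linear": [0, -3, 0], "angular": [0, 0, 0], "fingers": 0},
    {"linear": [0, -3.5, 0], "angular": [0, 0, 0], "fingers": 0},
    {"linear": [0.1, -2.9, 0], "angular": [0, 0, 0], "fingers": 0},
    {"linear": [0, 0, 0], "angular": [0, 0, 0], "fingers": 0},
    {"linear": [0, 0, 1.3], "angular": [0, 0, 0], "fingers": 0},
    {"linear": [0, 0, 1.1], "angular": [0, 0, 0], "fingers": 0},
    {"linear": [0, 0, 0], "angular": [0, 0, 0], "fingers": 0},
    {"linear": [0, 0, 0.3], "angular": [0, 0, 0], "fingers": 0},
    {"linear": [0, 0, 0.2], "angular": [0, 0, 0], "fingers": 0},
    {"linear": [0, 0, 0], "angular": [0, 0, 0], "fingers": 0},
    {"linear": [0, 0, 0], "angular": [0, 0, 0], "fingers": 0}
  ]
}}

```text
time_s: 19.25
position: [0.4066, -0.2686, 0.0685]
orientation: [0.0, 0.695, 0.719, 0.0]
contact_force: [0.8, 0.2, 1.1]
finger_gap: 0.0001
finger_force: 0.4
```

{"method": "jog_arm", "body": {
  "commands": [
    {"linear": [0, 0, 0.4], "angular": [0, 0, 0], "fingers": 0},
    {"linear": [0, 0, 0.4], "angular": [0, 0, 0], "fingers": 0},
    {"linear": [0, 0, 0.3], "angular": [0, 0, 0], "fingers": 0},
    {"linear": [0, 0, 0], "angular": [0, 0, 0], "fingers": 0},
    {"linear": [0, 0, 0], "angular": [0, 0, 0], "fingers": 0},
    {"linear": [0, 0, 0.15], "angular": [0, 0, 0], "fingers": 0},
    {"linear": [0, 0, 0], "angular": [0, 0, 0], "fingers": 0},
    {"linear": [0, 0, 0], "angular": [0, 0, 0], "fingers": 0}
  ]
}}

```text
time_s: 20.05
position: [0.4066, -0.2687, 0.0561]
orientation: [0.0, 0.695, 0.719, 0.0]
contact_force: [1.6, 0.7, 4.4]
finger_gap: -0.0002
finger_force: 2.1
```

{"method": "jog_arm", "body": {
  "commands": [
    {"linear": [0, 0, 0.05], "angular": [0, 0, 0], "fingers": 0},
    {"linear": [0, 0, 0], "angular": [0, 0, 0], "fingers": 0},
    {"linear": [0, 0, 0], "angular": [0, 0, 0], "fingers": 0}
  ]
}}

```text
time_s: 20.35
position: [0.4066, -0.2687, 0.0559]
orientation: [0.001, 0.695, 0.719, -0.0]
contact_force: [1.7, 1.3, 8.0]
finger_gap: 0.0003
finger_force: 4.1
```

{"method": "jog_arm", "body": {
  "commands": [
    {"linear": [0, 0, -2], "angular": [0, 0, 0], "fingers": 0},
    {"linear": [0, 0, -2.3], "angular": [0, 0, 0], "fingers": 0},
    {"linear": [-3, -0.2, 0], "angular": [0, 0, 0], "fingers": 0},
    {"linear": [-3.5, -0.2, 0], "angular": [0, 0, 0], "fingers": 0},
    {"linear": [-2.4, -0.1, 0], "angular": [0, 0, 0], "fingers": 0},
    {"linear": [0, 0, 0], "angular": [0, 0, 0], "fingers": 0},
    {"linear": [0, 0, 1.3], "angular": [0, 0, 0], "fingers": 0},
    {"linear": [0, 0, 1.1], "angular": [0, 0, 0], "fingers": 0},
    {"linear": [0, 0, 0], "angular": [0, 0, 0], "fingers": 0},
    {"linear": [0, 0, 0.3], "angular": [0, 0, 0], "fingers": 0},
    {"linear": [0, 0, 0.2], "angular": [0, 0, 0], "fingers": 0},
    {"linear": [0, 0, 0], "angular": [0, 0, 0], "fingers": 0},
    {"linear": [0, 0, 0], "angular": [0, 0, 0], "fingers": 0}
  ]
}}

```text
time_s: 21.65
position: [0.4043, -0.3565, 0.07]
orientation: [-0.001, 0.694, 0.72, 0.0]
contact_force: [-0.2, 2.1, 6.4]
finger_gap: 0.0001
finger_force: 3.0
```

{"method": "jog_arm", "body": {
  "commands": [
    {"linear": [0, 0, 0.2], "angular": [0, 0, 0], "fingers": 0},
    {"linear": [0, 0, 0], "angular": [0, 0, 0], "fingers": 0},
    {"linear": [0, 0, 0], "angular": [0, 0, 0], "fingers": 0}
  ]
}}

```text
time_s: 21.95
position: [0.4043, -0.3565, 0.0684]
orientation: [-0.001, 0.694, 0.72, 0.0]
contact_force: [-1.5, 2.5, 9.1]
finger_gap: -0.0001
finger_force: 4.5
```

{"method": "jog_arm", "body": {
  "commands": [
    {"linear": [0, 0, -1.5], "angular": [0, 0, 0], "fingers": 0},
    {"linear": [0, 0, -1.5], "angular": [0, 0, 0], "fingers": 0},
    {"linear": [-0.3, 3, 0], "angular": [0, 0, 0], "fingers": 0},
    {"linear": [-0.3, 4, 0], "angular": [0, 0, 0], "fingers": 0},
    {"linear": [-0.2, 2.9, 0], "angular": [0, 0, 0], "fingers": 0},
    {"linear": [0, 0, 0], "angular": [0, 0, 0], "fingers": 0},
    {"linear": [0, 0, 1.3], "angular": [0, 0, 0], "fingers": 0},
    {"linear": [0, 0, 1.1], "angular": [0, 0, 0], "fingers": 0},
    {"linear": [0, 0, 0], "angular": [0, 0, 0], "fingers": 0},
    {"linear": [0, 0, 0.3], "angular": [0, 0, 0], "fingers": 0},
    {"linear": [0, 0, 0.2], "angular": [0, 0, 0], "fingers": 0},
    {"linear": [0, 0, 0], "angular": [0, 0, 0], "fingers": 0},
    {"linear": [0, 0, 0], "angular": [0, 0, 0], "fingers": 0}
  ]
}}

```text
time_s: 23.25
position: [0.5035, -0.3623, 0.0686]
orientation: [0.0, 0.695, 0.719, -0.0]
contact_force: [-0.5, -0.3, 1.5]
finger_gap: 0.0
finger_force: 0.4
```

{"method": "jog_arm", "body": {
  "commands": [
    {"linear": [0, 0, 0.4], "angular": [0, 0, 0], "fingers": 0},
    {"linear": [0, 0, 0.4], "angular": [0, 0, 0], "fingers": 0},
    {"linear": [0, 0, 0.3], "angular": [0, 0, 0], "fingers": 0},
    {"linear": [0, 0, 0], "angular": [0, 0, 0], "fingers": 0},
    {"linear": [0, 0, 0], "angular": [0, 0, 0], "fingers": 0},
    {"linear": [0, 0, 0.15], "angular": [0, 0, 0], "fingers": 0},
    {"linear": [0, 0, 0.05], "angular": [0, 0, 0], "fingers": 0},
    {"linear": [0, 0, 0], "angular": [0, 0, 0], "fingers": 0},
    {"linear": [0, 0, 0], "angular": [0, 0, 0], "fingers": 0}
  ]
}}

```text
time_s: 24.15
position: [0.504, -0.3626, 0.056]
orientation: [0.001, 0.695, 0.719, -0.0]
contact_force: [-0.0, -0.2, 4.7]
finger_gap: -0.0
finger_force: 2.7
```

{"method": "jog_arm", "body": {
  "commands": [
    {"linear": [0, 0, 0.06], "angular": [0, 0, 0], "fingers": 0},
    {"linear": [0, 0, 0], "angular": [0, 0, 0], "fingers": 0},
    {"linear": [0, 0, 0], "angular": [0, 0, 0], "fingers": 0}
  ]
}}

```text
time_s: 24.45
position: [0.504, -0.3626, 0.056]
orientation: [0.001, 0.695, 0.719, -0.0]
contact_force: [-0.9, -0.7, 8.3]
finger_gap: 0.0001
finger_force: 4.1
```

{"method": "jog_arm", "body": {
  "commands": [
    {"linear": [0, 0, -2], "angular": [0, 0, 0], "fingers": 0.9},
    {"linear": [0, 0, -3], "angular": [0, 0, 0], "fingers": 0.9},
    {"linear": [0, 0, -3], "angular": [0, 0, 0], "fingers": 0.9},
    {"linear": [0, 0, -3], "angular": [0, 0, 0], "fingers": 0.9},
    {"linear": [0, 0, 0], "angular": [0, 0, 0], "fingers": 0.9},
    {"linear": [0, 0, 0], "angular": [0, 0, 0], "fingers": 0.9}
  ]
}}

```text
time_s: 25.05
position: [0.5035, -0.3617, 0.1648]
orientation: [-0.0, 0.695, 0.719, 0.0]
contact_force: [-0.7, 0.1, -0.9]
finger_gap: 0.077
finger_force: 0.0
```

```bash
cat >> m.py <<'E'
def plungers(P,u0,u1,v0,v1,zmin=.02,zmax=.09):
    m=np.zeros(P.shape[:2],bool);m[v0:v1,u0:u1]=1
    out=[]
    for a,c,q in blobs(P,m&(P[...,2]>zmin)&(P[...,2]<zmax),150):
        lo,hi=np.percentile(q,1,0),np.percentile(q,99,0); s=q[q[:,2]>np.percentile(q[:,2],85)-.004]
        print('blob',a,c,'bbox mid',((lo+hi)/2)[:2].round(4),'size',(hi-lo)[:2].round(3),'stem',np.median(q[q[:,2]>zmin+.03],0).round(4))
E
python3 - <<'E'
from m import *
im,d,p=look('top'); save('t3.png',im); P=pts(d,p)
plungers(P,330,470,240,335)
m=np.zeros(d.shape,bool);m[150:275,195:325]=1
for a,c,q in blobs(P,m&(P[...,2]>.012)&(P[...,2]<.0205),150): print('pk',a,c,((q.min(0)+q.max(0))/2).round(4),q.mean(0).round(4),np.ptp(q,0).round(3))
go(.5,-.36,.1,90)
E
```

```text
blob 373 [347. 261.] bbox mid [ 0.5199 -0.1456] size [0.047 0.048] stem [ 0.5193 -0.145   0.0617]
blob 403 [439. 266.] bbox mid [ 0.5036 -0.361 ] size [0.048 0.047] stem [ 0.5036 -0.3599  0.0615]
blob 385 [398. 268.] bbox mid [ 0.4994 -0.2659] size [0.048 0.047] stem [ 0.4995 -0.2662  0.0616]
blob 401 [401. 309.] bbox mid [ 0.4064 -0.2672] size [0.046 0.048] stem [ 0.4056 -0.2665  0.0615]
blob 221 [436. 309.] bbox mid [ 0.4039 -0.3458] size [0.046 0.023] stem [ 0.4051 -0.3499  0.0608]
pk 440 [269. 194.] [0.6878 0.0321 0.0163] [0.687  0.0325 0.0166] [0.058 0.056 0.008]
pk 454 [226. 231.] [0.6018 0.1385 0.0163] [0.6016 0.1382 0.0164] [0.058 0.056 0.008]
pk 476 [279. 250.] [0.5527 0.0119 0.0163] [0.553  0.0115 0.0165] [0.057 0.057 0.008]
t 25.1 yaw 92.01 tilt x,y of tool z [-0.0016  0.0019] pos [ 0.503  -0.3612  0.1638] F [-0.3 -0.7 -0.7] gap 0.0769
turn tz rad 0.0351
shift cm [ 0.12 -0.3   6.38] (after turn)
```

View pics/t3.png

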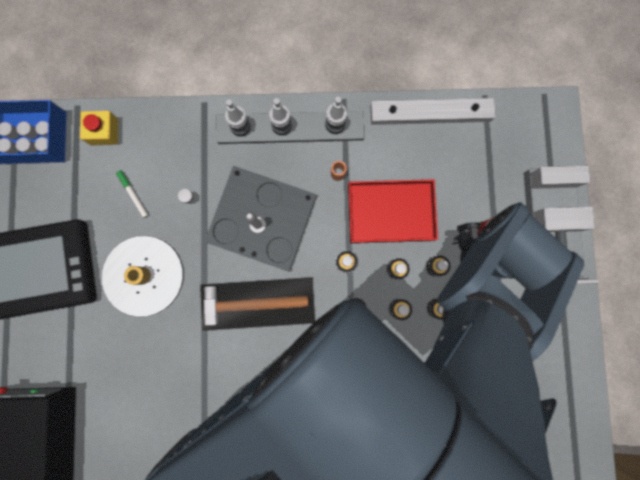

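One plunger (P2, firm) was knocked from (356,268) to (347,261), and its identity is still clear. The other visible ones are in place (P4 is hidden by the arm). Firm: P2, P3, P6. Soft: P1, P4, P5. I'm picking P1 for the tray.

{"method": "jog_arm", "body": {
  "commands": [
    {"linear": [0, 0.1, 3], "angular": [0, 0, 0], "fingers": 0.9},
    {"linear": [0, 0, 3.5], "angular": [0, 0, 0], "fingers": 0.9},
    {"linear": [0, 0, 3], "angular": [0, 0, 0], "fingers": 0.9},
    {"linear": [0, 0, 3], "angular": [0, 0, 0], "fingers": 0.9},
    {"linear": [0, 0, 1.8], "angular": [0, 0, 0], "fingers": 0.9},
    {"linear": [0, 0, 0], "angular": [0, 0, 0], "fingers": 0.9},
    {"linear": [0, 0, 0], "angular": [0, 0, 0], "fingers": 0.9},
    {"linear": [0, 0, 0], "angular": [0, 0, 0], "fingers": 0},
    {"linear": [0, 0, 0], "angular": [0, 0, 0], "fingers": 0},
    {"linear": [0, 0, 0], "angular": [0, 0, 0], "fingers": 0},
    {"linear": [0, 0, 0], "angular": [0, 0, 0], "fingers": 0},
    {"linear": [0, 0, 0], "angular": [0, 0, 0], "fingers": 0}
  ],
  "force": 40
}}

```text
time_s: 26.3
position: [0.5054, -0.3628, 0.0232]
orientation: [0.001, 0.695, 0.719, -0.0]
contact_force: [-0.0, 0.9, 6.4]
finger_gap: 0.0488
finger_force: 42.3
```

{"method": "jog_arm", "body": {
  "commands": [
    {"linear": [0, 0, -1], "angular": [0, 0, 0], "fingers": 0},
    {"linear": [0, 0, -3], "angular": [0, 0, 0], "fingers": 0},
    {"linear": [0, 0, -4], "angular": [0, 0, 0], "fingers": 0},
    {"linear": [0, 0, -2], "angular": [0, 0, 0], "fingers": 0},
    {"linear": [0, 0, 0], "angular": [0, 0, 0], "fingers": 0},
    {"linear": [0, 0, 0], "angular": [0, 0, 0], "fingers": 0}
  ]
}}

```text
time_s: 26.9
position: [0.5042, -0.3616, 0.1215]
orientation: [-0.0, 0.695, 0.719, 0.0]
contact_force: [-0.2, -0.6, -2.2]
finger_gap: 0.0488
finger_force: 42.1
```

Run:
```python
from m import *
go(.6366,-.321,.12)
```

```text
t 26.9 yaw 92.01 tilt x,y of tool z [-0.0005  0.0006] pos [ 0.5042 -0.3616  0.1215] F [-0.2 -0.6 -2.2] gap 0.0488
shift cm [ 3.59 13.37  0.15]
```

{"method": "jog_arm", "body": {
  "commands": [
    {"linear": [0.6, 2, 0], "angular": [0, 0, 0], "fingers": 0},
    {"linear": [1, 4, 0], "angular": [0, 0, 0], "fingers": 0},
    {"linear": [1, 4, 0], "angular": [0, 0, 0], "fingers": 0},
    {"linear": [1, 3.4, 0], "angular": [0, 0, 0], "fingers": 0},
    {"linear": [0, 0, 0], "angular": [0, 0, 0], "fingers": 0},
    {"linear": [0, 0, 3], "angular": [0, 0, 0], "fingers": 0},
    {"linear": [0, 0, 3], "angular": [0, 0, 0], "fingers": 0},
    {"linear": [0, 0, 2], "angular": [0, 0, 0], "fingers": 0},
    {"linear": [0, 0, 1.2], "angular": [0, 0, 0], "fingers": 0},
    {"linear": [0, 0, 0], "angular": [0, 0, 0], "fingers": 0},
    {"linear": [0, 0, 0], "angular": [0, 0, 0], "fingers": 0},
    {"linear": [0, 0, 0], "angular": [0, 0, 0], "fingers": 0}
  ]
}}

```text
time_s: 28.1
position: [0.6369, -0.3215, 0.0293]
orientation: [-0.0, 0.695, 0.719, -0.0]
contact_force: [0.2, 1.0, -1.6]
finger_gap: 0.0491
finger_force: 44.1
```

{"method": "jog_arm", "body": {
  "commands": [
    {"linear": [0, 0, 0.15], "angular": [0, 0, 0], "fingers": 0},
    {"linear": [0, 0, 0], "angular": [0, 0, 0], "fingers": 0},
    {"linear": [0, 0, 0], "angular": [0, 0, 0], "fingers": 0.8},
    {"linear": [0, 0, 0], "angular": [0, 0, 0], "fingers": 0.8},
    {"linear": [0, 0, 0], "angular": [0, 0, 0], "fingers": 0.8},
    {"linear": [0, 0, -2], "angular": [0, 0, 0], "fingers": 0.8},
    {"linear": [0, 0, -4], "angular": [0, 0, 0], "fingers": 0.8},
    {"linear": [0, 0, -4], "angular": [0, 0, 0], "fingers": 0.8},
    {"linear": [0.6, -2.4, 0], "angular": [0, 0, 0], "fingers": 0.9},
    {"linear": [1.1, -4, 0], "angular": [0, 0, 0], "fingers": 0.9},
    {"linear": [1.1, -4, 0], "angular": [0, 0, 0], "fingers": 0.9},
    {"linear": [1.1, -4, 0], "angular": [0, 0, 0], "fingers": 0.9},
    {"linear": [1.1, -4, 0], "angular": [0, 0, 0], "fingers": 0.9},
    {"linear": [1.1, -4, 0], "angular": [0, 0, 0], "fingers": 0.9},
    {"linear": [0.1, -0.5, 0], "angular": [0, 0, 0], "fingers": 0.9},
    {"linear": [0, 0, 0], "angular": [0, 0, 0], "fingers": 0.9},
    {"linear": [0, 0, 0], "angular": [0, 0, 0], "fingers": 0.9}
  ]
}}

```text
time_s: 29.8
position: [0.4079, -0.269, 0.1288]
orientation: [0.002, 0.695, 0.719, -0.0]
contact_force: [0.3, 0.3, 0.2]
finger_gap: 0.0765
finger_force: 0.0
```

Run:
```python
from m import *
im,d,p=look('top'); P=pts(d,p)
plungers(P,330,470,165,335)
go(.406,-.267,.021)
```

```text
blob 784 [397. 208.] bbox mid [ 0.6375 -0.2607] size [0.145 0.205] stem [nan nan nan]
blob 399 [418. 210.] bbox mid [ 0.6363 -0.3195] size [0.048 0.047] stem [ 0.6352 -0.3191  0.0654]
blob 376 [346. 261.] bbox mid [ 0.5199 -0.1456] size [0.047 0.048] stem [ 0.5192 -0.1451  0.0617]
blob 383 [398. 268.] bbox mid [ 0.4994 -0.2658] size [0.048 0.046] stem [ 0.4995 -0.2662  0.0615]
blob 387 [356. 308.] bbox mid [ 0.4122 -0.1625] size [0.046 0.047] stem [ 0.4127 -0.163   0.0619]
blob 306 [399. 308.] bbox mid [ 0.4065 -0.2631] size [0.046 0.04 ] stem [ 0.4067 -0.2646  0.0611]
t 29.9 yaw 92.02 tilt x,y of tool z [ 0.0025 -0.0025] pos [ 0.4081 -0.269   0.1287] F [-0.   0.   0.1] gap 0.0767
shift cm [ 0.23 -0.23 10.77]
  return _methods._mean(a, axis=axis, dtype=dtype,
  ret = um.true_divide(
```

P1 stands in the tray, and the others are unchanged. Next is P5.

{"method": "jog_arm", "body": {
  "commands": [
    {"linear": [0.2, -0.2, 3], "angular": [0, 0, 0], "fingers": 0.9},
    {"linear": [0, 0, 3], "angular": [0, 0, 0], "fingers": 0.9},
    {"linear": [0, 0, 3], "angular": [0, 0, 0], "fingers": 0.9},
    {"linear": [0, 0, 1.7], "angular": [0, 0, 0], "fingers": 0.9},
    {"linear": [0, 0, 0], "angular": [0, 0, 0], "fingers": 0.9},
    {"linear": [0, 0, 0], "angular": [0, 0, 0], "fingers": 0.9},
    {"linear": [0, 0, 0], "angular": [0, 0, 0], "fingers": 0},
    {"linear": [0, 0, 0], "angular": [0, 0, 0], "fingers": 0},
    {"linear": [0, 0, 0], "angular": [0, 0, 0], "fingers": 0},
    {"linear": [0, 0, 0], "angular": [0, 0, 0], "fingers": 0},
    {"linear": [0, 0, 0], "angular": [0, 0, 0], "fingers": 0}
  ],
  "force": 40
}}

```text
time_s: 30.95
position: [0.4052, -0.2663, 0.0225]
orientation: [0.002, 0.695, 0.719, 0.0]
contact_force: [2.2, 0.1, 7.0]
finger_gap: 0.0489
finger_force: 41.4
```

{"method": "jog_arm", "body": {
  "commands": [
    {"linear": [0, 0, -1], "angular": [0, 0, 0], "fingers": 0},
    {"linear": [0, 0, -3], "angular": [0, 0, 0], "fingers": 0},
    {"linear": [0, 0, -4], "angular": [0, 0, 0], "fingers": 0},
    {"linear": [0, 0, -3], "angular": [0, 0, 0], "fingers": 0},
    {"linear": [0, 0, 0], "angular": [0, 0, 0], "fingers": 0},
    {"linear": [0, 0, 0], "angular": [0, 0, 0], "fingers": 0}
  ]
}}

```text
time_s: 31.55
position: [0.404, -0.2654, 0.1318]
orientation: [0.0, 0.695, 0.719, -0.0]
contact_force: [1.1, 1.0, -3.0]
finger_gap: 0.0486
finger_force: 42.8
```

Run:
```python
from m import *
go(.6366,-.2594,.12)
```

```text
t 31.6 yaw 92.01 tilt x,y of tool z [ 0.0006 -0.0007] pos [ 0.404  -0.2654  0.1318] F [ 1.1  1.  -3. ] gap 0.0486
shift cm [-0.22 23.27  1.19]
```

{"method": "jog_arm", "body": {
  "commands": [
    {"linear": [0, 2.3, 0], "angular": [0, 0, 0], "fingers": 0},
    {"linear": [0, 4, 0], "angular": [0, 0, 0], "fingers": 0},
    {"linear": [0, 4, 0], "angular": [0, 0, 0], "fingers": 0},
    {"linear": [0, 4, 0], "angular": [0, 0, 0], "fingers": 0},
    {"linear": [-0.1, 4, 0], "angular": [0, 0, 0], "fingers": 0},
    {"linear": [-0.1, 3.2, 0], "angular": [0, 0, 0], "fingers": 0},
    {"linear": [0, 1.8, 0], "angular": [0, 0, 0], "fingers": 0},
    {"linear": [0, 0, 0], "angular": [0, 0, 0], "fingers": 0},
    {"linear": [0, 0, 3], "angular": [0, 0, 0], "fingers": 0},
    {"linear": [0, 0, 3], "angular": [0, 0, 0], "fingers": 0},
    {"linear": [0, 0, 3], "angular": [0, 0, 0], "fingers": 0},
    {"linear": [0, 0, 1.1], "angular": [0, 0, 0], "fingers": 0},
    {"linear": [0, 0, 0], "angular": [0, 0, 0], "fingers": 0},
    {"linear": [0, 0, 0], "angular": [0, 0, 0], "fingers": 0},
    {"linear": [0, 0, 0], "angular": [0, 0, 0], "fingers": 0}
  ]
}}

```text
time_s: 33.05
position: [0.6368, -0.2596, 0.0303]
orientation: [-0.0, 0.695, 0.719, -0.0]
contact_force: [0.5, -1.0, -2.6]
finger_gap: 0.0487
finger_force: 43.5
```

{"method": "jog_arm", "body": {
  "commands": [
    {"linear": [0, 0, 0.3], "angular": [0, 0, 0], "fingers": 0},
    {"linear": [0, 0, 0], "angular": [0, 0, 0], "fingers": 0},
    {"linear": [0, 0, 0], "angular": [0, 0, 0], "fingers": 0.8},
    {"linear": [0, 0, 0], "angular": [0, 0, 0], "fingers": 0.8},
    {"linear": [0, 0, 0], "angular": [0, 0, 0], "fingers": 0.8},
    {"linear": [0, 0, -2], "angular": [0, 0, 0], "fingers": 0.8},
    {"linear": [0, 0, -4], "angular": [0, 0, 0], "fingers": 0.8},
    {"linear": [0, 0, -4], "angular": [0, 0, 0], "fingers": 0.8},
    {"linear": [1.2, -2.4, 0], "angular": [0, 0, 0], "fingers": 0.9},
    {"linear": [1.8, -3.8, 0], "angular": [0, 0, 0], "fingers": 0.9},
    {"linear": [1.8, -3.8, 0], "angular": [0, 0, 0], "fingers": 0.9},
    {"linear": [1.8, -3.8, 0], "angular": [0, 0, 0], "fingers": 0.9},
    {"linear": [1.8, -3.8, 0], "angular": [0, 0, 0], "fingers": 0.9},
    {"linear": [1.8, -3.8, 0], "angular": [0, 0, 0], "fingers": 0.9},
    {"linear": [0.2, -0.7, 0], "angular": [0, 0, 0], "fingers": 0.9},
    {"linear": [0, 0, 0], "angular": [0, 0, 0], "fingers": 0.9},
    {"linear": [0, 0, 0], "angular": [0, 0, 0], "fingers": 0.9}
  ]
}}

```text
time_s: 34.75
position: [0.4147, -0.1647, 0.1278]
orientation: [0.002, 0.695, 0.719, 0.0]
contact_force: [0.5, -0.4, 0.1]
finger_gap: 0.077
finger_force: 0.0
```

```bash
python3 - <<'E' 2>/dev/null
from m import *
go(.412,-.163,.021)
E
```

```text
t 34.8 yaw 91.99 tilt x,y of tool z [ 0.0035 -0.0025] pos [ 0.4147 -0.1647  0.1278] F [ 0.5 -0.4  0.1] gap 0.077
shift cm [ 0.21 -0.3  10.68]
```

{"method": "jog_arm", "body": {
  "commands": [
    {"linear": [0.1, -0.1, 3], "angular": [0, 0, 0], "fingers": 0.9},
    {"linear": [0, 0, 3], "angular": [0, 0, 0], "fingers": 0.9},
    {"linear": [0, 0, 3], "angular": [0, 0, 0], "fingers": 0.9},
    {"linear": [0, 0, 1.6], "angular": [0, 0, 0], "fingers": 0.9},
    {"linear": [0, 0, 0], "angular": [0, 0, 0], "fingers": 0.9},
    {"linear": [0, 0, 0], "angular": [0, 0, 0], "fingers": 0.9},
    {"linear": [0, 0, 0], "angular": [0, 0, 0], "fingers": 0},
    {"linear": [0, 0, 0], "angular": [0, 0, 0], "fingers": 0},
    {"linear": [0, 0, 0], "angular": [0, 0, 0], "fingers": 0},
    {"linear": [0, 0, 0], "angular": [0, 0, 0], "fingers": 0},
    {"linear": [0, 0, 0], "angular": [0, 0, 0], "fingers": 0}
  ],
  "force": 40
}}

```text
time_s: 35.85
position: [0.4125, -0.1628, 0.0224]
orientation: [0.002, 0.695, 0.719, 0.0]
contact_force: [0.1, 0.3, 6.4]
finger_gap: 0.0488
finger_force: 41.4
```

{"method": "jog_arm", "body": {
  "commands": [
    {"linear": [0, 0, -1], "angular": [0, 0, 0], "fingers": 0},
    {"linear": [0, 0, -3], "angular": [0, 0, 0], "fingers": 0},
    {"linear": [0, 0, -4], "angular": [0, 0, 0], "fingers": 0},
    {"linear": [0, 0, -3], "angular": [0, 0, 0], "fingers": 0},
    {"linear": [0, 0, 0], "angular": [0, 0, 0], "fingers": 0},
    {"linear": [0, 0, 0], "angular": [0, 0, 0], "fingers": 0}
  ]
}}

```text
time_s: 36.45
position: [0.4115, -0.1621, 0.1319]
orientation: [0.001, 0.695, 0.719, 0.0]
contact_force: [0.7, 1.1, -2.6]
finger_gap: 0.0487
finger_force: 42.8
```

```bash
python3 - <<'E' 2>/dev/null
from m import *
im,d,p=look('top'); P=pts(d,p)
plungers(P,330,470,165,335,.037)
go(.6366,-.198,.0275)
E
```

```text
blob 362 [419. 209.] bbox mid [ 0.6367 -0.3197] size [0.047 0.047] stem [ 0.6347 -0.3187  0.0685]
blob 358 [394. 210.] bbox mid [ 0.6363 -0.2608] size [0.047 0.046] stem [ 0.6352 -0.2564  0.0677]
blob 347 [347. 261.] bbox mid [ 0.5202 -0.1466] size [0.046 0.046] stem [nan nan nan]
blob 346 [399. 268.] bbox mid [ 0.5004 -0.2661] size [0.046 0.046] stem [nan nan nan]
blob 364 [441. 309.] bbox mid [ 0.4039 -0.358 ] size [0.045 0.046] stem [nan nan nan]
t 36.5 yaw 92.0 tilt x,y of tool z [-0.0008  0.0006] pos [ 0.4109 -0.1618  0.131 ] F [-0.1 -0.1 -2.7] gap 0.0486
shift cm [-4.42 22.43 10.33]
```

{"method": "jog_arm", "body": {
  "commands": [
    {"linear": [-0.4, 2.2, 0], "angular": [0, 0, 0], "fingers": 0},
    {"linear": [-0.8, 4, 0], "angular": [0, 0, 0], "fingers": 0},
    {"linear": [-0.8, 4, 0], "angular": [0, 0, 0], "fingers": 0},
    {"linear": [-0.8, 4, 0], "angular": [0, 0, 0], "fingers": 0},
    {"linear": [-0.8, 4, 0], "angular": [0, 0, 0], "fingers": 0},
    {"linear": [-0.6, 2.8, 0], "angular": [0, 0, 0], "fingers": 0},
    {"linear": [-0.3, 1.5, 0], "angular": [0, 0, 0], "fingers": 0},
    {"linear": [0, 0, 0], "angular": [0, 0, 0], "fingers": 0},
    {"linear": [0, 0, 3], "angular": [0, 0, 0], "fingers": 0},
    {"linear": [0, 0, 3], "angular": [0, 0, 0], "fingers": 0},
    {"linear": [0, 0, 3], "angular": [0, 0, 0], "fingers": 0},
    {"linear": [0, 0, 1], "angular": [0, 0, 0], "fingers": 0},
    {"linear": [0, 0, 0], "angular": [0, 0, 0], "fingers": 0},
    {"linear": [0, 0, 0], "angular": [0, 0, 0], "fingers": 0},
    {"linear": [0, 0, 0], "angular": [0, 0, 0], "fingers": 0}
  ]
}}

```text
time_s: 38.0
position: [0.6384, -0.1997, 0.032]
orientation: [0.001, 0.695, 0.719, 0.0]
contact_force: [0.2, 0.3, -2.5]
finger_gap: 0.049
finger_force: 43.0
```

{"method": "jog_arm", "body": {
  "commands": [
    {"linear": [0, 0, 0.45], "angular": [0, 0, 0], "fingers": 0},
    {"linear": [0, 0, 0], "angular": [0, 0, 0], "fingers": 0},
    {"linear": [0, 0, 0], "angular": [0, 0, 0], "fingers": 0.8},
    {"linear": [0, 0, 0], "angular": [0, 0, 0], "fingers": 0.8},
    {"linear": [0, 0, 0], "angular": [0, 0, 0], "fingers": 0.8},
    {"linear": [0, 0, -2], "angular": [0, 0, 0], "fingers": 0.8},
    {"linear": [0, 0, -4], "angular": [0, 0, 0], "fingers": 0.8},
    {"linear": [0, 0, -4], "angular": [0, 0, 0], "fingers": 0.8},
    {"linear": [1.4, -3, 0], "angular": [0, 0, 0], "fingers": 0.9},
    {"linear": [2, -4, 0], "angular": [0, 0, 0], "fingers": 0.9},
    {"linear": [2, -3.6, 0], "angular": [0, 0, 0], "fingers": 0.9},
    {"linear": [0.4, -1, 0], "angular": [0, 0, 0], "fingers": 0.9},
    {"linear": [0, 0, 0], "angular": [0, 0, 0], "fingers": 0.9},
    {"linear": [0, 0, 0], "angular": [0, 0, 0], "fingers": 0.9}
  ]
}}

```text
time_s: 39.4
position: [0.5222, -0.1466, 0.1274]
orientation: [0.002, 0.695, 0.719, 0.001]
contact_force: [0.2, 0.2, 0.7]
finger_gap: 0.077
finger_force: 0.0
```

```bash
python3 - <<'E' 2>/dev/null
from m import *
im,d,p=look('top'); P=pts(d,p)
plungers(P,330,470,165,335,.037)
go(.5201,-.146,.021)
E
```

```text
blob 358 [419. 209.] bbox mid [ 0.6367 -0.3194] size [0.047 0.046] stem [ 0.6336 -0.3195  0.0678]
blob 302 [369. 209.] bbox mid [ 0.6399 -0.2   ] size [0.044 0.047] stem [ 0.6379 -0.2035  0.0676]
blob 360 [394. 210.] bbox mid [ 0.6364 -0.2605] size [0.047 0.047] stem [ 0.6343 -0.2609  0.0678]
blob 357 [441. 309.] bbox mid [ 0.4039 -0.358 ] size [0.045 0.046] stem [nan nan nan]
t 39.5 yaw 91.99 tilt x,y of tool z [ 0.0037 -0.0019] pos [ 0.5225 -0.1468  0.1273] F [ 0.2  0.1 -0.4] gap 0.0769
shift cm [ 0.11 -0.28 10.63]
```

{"method": "jog_arm", "body": {
  "commands": [
    {"linear": [0, -0.2, 3], "angular": [0, 0, 0], "fingers": 0.9},
    {"linear": [0, 0, 3], "angular": [0, 0, 0], "fingers": 0.9},
    {"linear": [0, 0, 3], "angular": [0, 0, 0], "fingers": 0.9},
    {"linear": [0, 0, 1.6], "angular": [0, 0, 0], "fingers": 0.9},
    {"linear": [0, 0, 0], "angular": [0, 0, 0], "fingers": 0.9},
    {"linear": [0, 0, 0], "angular": [0, 0, 0], "fingers": 0.9},
    {"linear": [0, 0, 0], "angular": [0, 0, 0], "fingers": 0},
    {"linear": [0, 0, 0], "angular": [0, 0, 0], "fingers": 0},
    {"linear": [0, 0, 0], "angular": [0, 0, 0], "fingers": 0},
    {"linear": [0, 0, 0], "angular": [0, 0, 0], "fingers": 0},
    {"linear": [0, 0, 0], "angular": [0, 0, 0], "fingers": 0}
  ],
  "force": 40
}}

```text
time_s: 40.55
position: [0.5193, -0.1461, 0.0221]
orientation: [0.002, 0.695, 0.719, 0.001]
contact_force: [0.0, -0.0, 6.2]
finger_gap: 0.0486
finger_force: 41.6
```

{"method": "jog_arm", "body": {
  "commands": [
    {"linear": [0, 0, -1], "angular": [0, 0, 0], "fingers": 0},
    {"linear": [0, 0, -3], "angular": [0, 0, 0], "fingers": 0},
    {"linear": [0, 0, -4], "angular": [0, 0, 0], "fingers": 0},
    {"linear": [0, 0, -3], "angular": [0, 0, 0], "fingers": 0},
    {"linear": [0, 0, 0], "angular": [0, 0, 0], "fingers": 0},
    {"linear": [0, 0, 0], "angular": [0, 0, 0], "fingers": 0}
  ]
}}

```text
time_s: 41.15
position: [0.5177, -0.1453, 0.1312]
orientation: [0.0, 0.695, 0.719, 0.0]
contact_force: [-0.6, 0.3, -2.2]
finger_gap: 0.0488
finger_force: 42.6
```

```bash
python3 - <<'E' 2>/dev/null
from m import *
go(.6878,.0321,.13)
E
```

```text
t 41.1 yaw 92.01 tilt x,y of tool z [ 0.0004 -0.0002] pos [ 0.5177 -0.1453  0.1312] F [-0.6  0.3 -2.2] gap 0.0488
shift cm [17.13 17.62  0.12]
```

{"method": "jog_arm", "body": {
  "commands": [
    {"linear": [1, 2.5, 0], "angular": [0, 0, 0], "fingers": 0},
    {"linear": [2, 4, 0], "angular": [0, 0, 0], "fingers": 0},
    {"linear": [2, 4, 0], "angular": [0, 0, 0], "fingers": 0},
    {"linear": [2, 4, 0], "angular": [0, 0, 0], "fingers": 0},
    {"linear": [3.5, 2, 0], "angular": [0, 0, 0], "fingers": 0},
    {"linear": [3.5, 1, 0], "angular": [0, 0, 0], "fingers": 0},
    {"linear": [3, 0.1, 0], "angular": [0, 0, 0], "fingers": 0},
    {"linear": [0, 0, 0], "angular": [0, 0, 0], "fingers": 0},
    {"linear": [0, 0, 0], "angular": [0, 0, 0], "fingers": 0},
    {"linear": [0, 0, 0], "angular": [0, 0, 0], "fingers": 0}
  ]
}}

```text
time_s: 42.15
position: [0.687, 0.0297, 0.129]
orientation: [-0.001, 0.695, 0.719, -0.001]
contact_force: [0.5, -0.1, -2.5]
finger_gap: 0.0487
finger_force: 42.4
```

```bash
python3 - <<'E' 2>/dev/null
from m import *
go(.6878,.0321,.0405)
E
```

```text
t 42.1 yaw 91.97 tilt x,y of tool z [-0.003  -0.0002] pos [0.687  0.0297 0.129 ] F [ 0.5 -0.1 -2.5] gap 0.0487
shift cm [0.24 0.11 8.85]
```

{"method": "jog_arm", "body": {
  "commands": [
    {"linear": [0.2, 0.1, 2], "angular": [0, 0, 0], "fingers": 0},
    {"linear": [0, 0, 3], "angular": [0, 0, 0], "fingers": 0},
    {"linear": [0, 0, 1.5], "angular": [0, 0, 0], "fingers": 0},
    {"linear": [0, 0, 0.8], "angular": [0, 0, 0], "fingers": 0},
    {"linear": [0, 0, 0.8], "angular": [0, 0, 0], "fingers": 0},
    {"linear": [0, 0, 0.5], "angular": [0, 0, 0], "fingers": 0},
    {"linear": [0, 0, 0], "angular": [0, 0, 0], "fingers": 0},
    {"linear": [0, 0, 0], "angular": [0, 0, 0], "fingers": 0},
    {"linear": [0, 0, 0], "angular": [0, 0, 0], "fingers": 0}
  ]
}}

```text
time_s: 43.05
position: [0.6896, 0.0326, 0.0457]
orientation: [0.001, 0.695, 0.719, 0.001]
contact_force: [0.5, 1.1, -3.6]
finger_gap: 0.0489
finger_force: 42.4
```

{"method": "jog_arm", "body": {
  "commands": [
    {"linear": [0, -0.15, 0.2], "angular": [0, 0, 0], "fingers": 0},
    {"linear": [0, 0, 0.2], "angular": [0, 0, 0], "fingers": 0},
    {"linear": [0, 0, 0.1], "angular": [0, 0, 0], "fingers": 0},
    {"linear": [0, 0, 0], "angular": [0, 0, 0], "fingers": 0},
    {"linear": [0, 0, 0], "angular": [0, 0, 0], "fingers": 0}
  ]
}}

```text
time_s: 43.55
position: [0.6874, 0.0325, 0.0396]
orientation: [-0.0, 0.695, 0.719, -0.0]
contact_force: [-0.6, -0.9, -2.3]
finger_gap: 0.0485
finger_force: 42.4
```

{"method": "jog_arm", "body": {
  "commands": [
    {"linear": [0, 0, 0.05], "angular": [0, 0, 0], "fingers": 0},
    {"linear": [0, 0, 0], "angular": [0, 0, 0], "fingers": 0.7},
    {"linear": [0, 0, 0], "angular": [0, 0, 0], "fingers": 0.7},
    {"linear": [0, 0, 0], "angular": [0, 0, 0], "fingers": 0.7},
    {"linear": [0, 0, -2], "angular": [0, 0, 0], "fingers": 0.7},
    {"linear": [0, 0, -4], "angular": [0, 0, 0], "fingers": 0.7},
    {"linear": [0, 0, -3], "angular": [0, 0, 0], "fingers": 0.7},
    {"linear": [-2.2, -1.4, 0], "angular": [0, 0, 0], "fingers": 0.9},
    {"linear": [-3.8, -2.6, 0], "angular": [0, 0, 0], "fingers": 0.9},
    {"linear": [-3.8, -2.6, 0], "angular": [0, 0, 0], "fingers": 0.9},
    {"linear": [-3.8, -2.6, 0], "angular": [0, 0, 0], "fingers": 0.9},
    {"linear": [-3.8, -2.6, 0], "angular": [0, 0, 0], "fingers": 0.9},
    {"linear": [-3.8, -2.6, 0], "angular": [0, 0, 0], "fingers": 0.9},
    {"linear": [-3.8, -2.6, 0], "angular": [0, 0, 0], "fingers": 0.9},
    {"linear": [-3.4, -2.3, 0], "angular": [0, 0, 0], "fingers": 0.9},
    {"linear": [-0.8, -0.5, 0], "angular": [0, 0, 0], "fingers": 0.9},
    {"linear": [0, 0, 0], "angular": [0, 0, 0], "fingers": 0.9},
    {"linear": [0, 0, 0], "angular": [0, 0, 0], "fingers": 0.9}
  ]
}}

```text
time_s: 45.35
position: [0.5003, -0.2656, 0.1294]
orientation: [0.0, 0.695, 0.719, 0.0]
contact_force: [0.1, -0.4, -0.0]
finger_gap: 0.0764
finger_force: 0.0
```

```bash
python3 - <<'E' 2>/dev/null
from m import *
im,d,p=look('top'); P=pts(d,p)
plungers(P,200,330,150,275,.04)
plungers(P,330,470,250,335,.04)
go(.4998,-.266,.021)
E
```

```text
blob 381 [268. 191.] bbox mid [0.6866 0.0318] size [0.047 0.047] stem [0.6863 0.0314 0.0784]
t 45.4 yaw 92.07 tilt x,y of tool z [0.0004 0.0003] pos [ 0.5005 -0.2651  0.1293] F [0.  0.6 0.3] gap 0.077
shift cm [-0.09 -0.07 10.83]
```

P2 is seated in pocket0, with its stem top at 0.078 m. Next is P3.

{"method": "jog_arm", "body": {
  "commands": [
    {"linear": [-0.1, -0.1, 3], "angular": [0, 0, 0], "fingers": 0.9},
    {"linear": [0, 0, 3], "angular": [0, 0, 0], "fingers": 0.9},
    {"linear": [0, 0, 3], "angular": [0, 0, 0], "fingers": 0.9},
    {"linear": [0, 0, 1.8], "angular": [0, 0, 0], "fingers": 0.9},
    {"linear": [0, 0, 0], "angular": [0, 0, 0], "fingers": 0.9},
    {"linear": [0, 0, 0], "angular": [0, 0, 0], "fingers": 0.9},
    {"linear": [0, 0, 0], "angular": [0, 0, 0], "fingers": 0},
    {"linear": [0, 0, 0], "angular": [0, 0, 0], "fingers": 0},
    {"linear": [0, 0, 0], "angular": [0, 0, 0], "fingers": 0},
    {"linear": [0, 0, 0], "angular": [0, 0, 0], "fingers": 0},
    {"linear": [0, 0, 0], "angular": [0, 0, 0], "fingers": 0}
  ],
  "force": 40
}}

```text
time_s: 46.5
position: [0.4999, -0.2676, 0.0228]
orientation: [0.001, 0.695, 0.719, 0.0]
contact_force: [1.8, 1.5, 6.9]
finger_gap: 0.0488
finger_force: 41.7
```

{"method": "jog_arm", "body": {
  "commands": [
    {"linear": [0, 0, -1], "angular": [0, 0, 0], "fingers": 0},
    {"linear": [0, 0, -3], "angular": [0, 0, 0], "fingers": 0},
    {"linear": [0, 0, -4], "angular": [0, 0, 0], "fingers": 0},
    {"linear": [0, 0, -4], "angular": [0, 0, 0], "fingers": 0},
    {"linear": [0, 0, -4], "angular": [0, 0, 0], "fingers": 0},
    {"linear": [0, 0, -4], "angular": [0, 0, 0], "fingers": 0},
    {"linear": [0, 0, 0], "angular": [0, 0, 0], "fingers": 0},
    {"linear": [0, 0, 0], "angular": [0, 0, 0], "fingers": 0}
  ]
}}

```text
time_s: 47.3
position: [0.4984, -0.2672, 0.222]
orientation: [0.001, 0.695, 0.719, -0.0]
contact_force: [-0.5, 0.0, -4.6]
finger_gap: 0.0488
finger_force: 42.7
```

```bash
python3 - <<'E' 2>/dev/null
from m import *
go(.6018,.1385,.22)
E
```

```text
t 47.3 yaw 92.0 tilt x,y of tool z [ 0.0008 -0.0009] pos [ 0.4984 -0.2672  0.222 ] F [-0.5  0.  -4.6] gap 0.0488
shift cm [40.18 11.74  0.17]
```

{"method": "jog_arm", "body": {
  "commands": [
    {"linear": [2.2, 0.7, 0], "angular": [0, 0, 0], "fingers": 0},
    {"linear": [4, 1.2, 0], "angular": [0, 0, 0], "fingers": 0},
    {"linear": [4, 1.2, 0], "angular": [0, 0, 0], "fingers": 0},
    {"linear": [4, 1.2, 0], "angular": [0, 0, 0], "fingers": 0},
    {"linear": [4, 1.2, 0], "angular": [0, 0, 0], "fingers": 0},
    {"linear": [4, 1.2, 0], "angular": [0, 0, 0], "fingers": 0},
    {"linear": [4, 1.2, 0], "angular": [0, 0, 0], "fingers": 0},
    {"linear": [4, 1.2, 0], "angular": [0, 0, 0], "fingers": 0},
    {"linear": [4, 1.2, 0], "angular": [0, 0, 0], "fingers": 0},
    {"linear": [3.2, 0.9, 0], "angular": [0, 0, 0], "fingers": 0},
    {"linear": [2.7, 0.5, 0], "angular": [0, 0, 0], "fingers": 0},
    {"linear": [0, 0, 0], "angular": [0, 0, 0], "fingers": 0},
    {"linear": [0, 0, 3], "angular": [0, 0, 0], "fingers": 0},
    {"linear": [0, 0, 3], "angular": [0, 0, 0], "fingers": 0},
    {"linear": [0, 0, 3], "angular": [0, 0, 0], "fingers": 0},
    {"linear": [0, 0, 0], "angular": [0, 0, 0], "fingers": 0},
    {"linear": [0, 0, 0], "angular": [0, 0, 0], "fingers": 0},
    {"linear": [0, 0, 0], "angular": [0, 0, 0], "fingers": 0}
  ]
}}

```text
time_s: 49.1
position: [0.6026, 0.1372, 0.1321]
orientation: [0.001, 0.695, 0.719, 0.001]
contact_force: [-0.6, 0.4, -2.0]
finger_gap: 0.049
finger_force: 42.5
```

```bash
python3 - <<'E' 2>/dev/null
from m import *
go(.6018,.137,.0405)
E
```

```text
t 49.1 yaw 91.98 tilt x,y of tool z [ 0.0017 -0.    ] pos [0.6026 0.1372 0.1321] F [-0.6  0.4 -2. ] gap 0.049
shift cm [-0.02 -0.09  9.16]
```

{"method": "jog_arm", "body": {
  "commands": [
    {"linear": [0, -0.1, 2], "angular": [0, 0, 0], "fingers": 0},
    {"linear": [0, 0, 3], "angular": [0, 0, 0], "fingers": 0},
    {"linear": [0, 0, 2], "angular": [0, 0, 0], "fingers": 0},
    {"linear": [0, 0, 0.8], "angular": [0, 0, 0], "fingers": 0},
    {"linear": [0, 0, 0.7], "angular": [0, 0, 0], "fingers": 0},
    {"linear": [0, 0, 0.5], "angular": [0, 0, 0], "fingers": 0},
    {"linear": [0, 0, 0], "angular": [0, 0, 0], "fingers": 0},
    {"linear": [0, 0, 0], "angular": [0, 0, 0], "fingers": 0},
    {"linear": [0, 0, 0], "angular": [0, 0, 0], "fingers": 0}
  ]
}}

```text
time_s: 50.0
position: [0.6013, 0.1376, 0.042]
orientation: [0.001, 0.695, 0.719, 0.001]
contact_force: [1.0, -0.4, -3.3]
finger_gap: 0.0486
finger_force: 42.7
```

{"method": "jog_arm", "body": {
  "commands": [
    {"linear": [0, 0, 0.2], "angular": [0, 0, 0], "fingers": 0},
    {"linear": [0, 0, 0], "angular": [0, 0, 0], "fingers": 0},
    {"linear": [0, 0, 0], "angular": [0, 0, 0], "fingers": 0.7},
    {"linear": [0, 0, 0], "angular": [0, 0, 0], "fingers": 0.7},
    {"linear": [0, 0, 0], "angular": [0, 0, 0], "fingers": 0.7},
    {"linear": [0, 0, -2], "angular": [0, 0, 0], "fingers": 0.7},
    {"linear": [0, 0, -4], "angular": [0, 0, 0], "fingers": 0.7},
    {"linear": [0, 0, -4], "angular": [0, 0, 0], "fingers": 0.7},
    {"linear": [0, 0, -4], "angular": [0, 0, 0], "fingers": 0.7},
    {"linear": [0, 0, -2], "angular": [0, 0, 0], "fingers": 0.7},
    {"linear": [-1, -3, 0], "angular": [0, 0, 0], "fingers": 0.9},
    {"linear": [-3, -3, 0], "angular": [0, 0, 0], "fingers": 0.9},
    {"linear": [-4, -2, 0], "angular": [0, 0, 0], "fingers": 0.9},
    {"linear": [-4, -2, 0], "angular": [0, 0, 0], "fingers": 0.9},
    {"linear": [-4, -2, 0], "angular": [0, 0, 0], "fingers": 0.9},
    {"linear": [-4, -2, 0], "angular": [0, 0, 0], "fingers": 0.9},
    {"linear": [-4, -2, 0], "angular": [0, 0, 0], "fingers": 0.9},
    {"linear": [-4, -2, 0], "angular": [0, 0, 0], "fingers": 0.9},
    {"linear": [-4, -2, 0], "angular": [0, 0, 0], "fingers": 0.9},
    {"linear": [-4, -1, 0], "angular": [0, 0, 0], "fingers": 0.9}
  ]
}}

```text
time_s: 52.0
position: [0.4015, -0.2305, 0.1993]
orientation: [-0.001, 0.695, 0.719, -0.0]
contact_force: [0.9, -0.6, 0.1]
finger_gap: 0.0768
finger_force: 0.0
```

```bash
python3 - <<'E' 2>/dev/null
from m import *
im,d,p=look('top'); P=pts(d,p)
plungers(P,200,330,150,275,.04)
plungers(P,330,470,250,335,.03)
go(.4039,-.358,.13)
E
```

```text
blob 381 [268. 191.] bbox mid [0.6866 0.0318] size [0.047 0.047] stem [0.6865 0.0317 0.0783]
blob 393 [223. 229.] bbox mid [0.6003 0.1372] size [0.047 0.047] stem [0.6004 0.1377 0.0782]
t 52.0 yaw 91.8 tilt x,y of tool z [ 0.0023 -0.0069] pos [ 0.4029 -0.2379  0.1999] F [ 0.9 -4.7  0.4] gap 0.0767
shift cm [-11.96  -0.29   7.07]
```

{"method": "jog_arm", "body": {
  "commands": [
    {"linear": [-4, 0, 0], "angular": [0, 0, 0], "fingers": 0.9},
    {"linear": [-4, 0, 2], "angular": [0, 0, 0], "fingers": 0.9},
    {"linear": [-2.8, 0, 3], "angular": [0, 0, 0], "fingers": 0.9},
    {"linear": [-0.5, 0, 2], "angular": [0, 0, 0], "fingers": 0.9},
    {"linear": [0, 0, 0], "angular": [0, 0, 0], "fingers": 0.9},
    {"linear": [0, 0, 0], "angular": [0, 0, 0], "fingers": 0.9},
    {"linear": [0, 0, 0], "angular": [0, 0, 0], "fingers": 0.9}
  ]
}}

```text
time_s: 52.75
position: [0.4079, -0.342, 0.1303]
orientation: [0.001, 0.694, 0.72, -0.0]
contact_force: [-0.2, -0.4, 0.6]
finger_gap: 0.0766
finger_force: 0.0
```

```bash
python3 - <<'E' 2>/dev/null
from m import *
im,d,p=look('top'); P=pts(d,p)
plungers(P,330,470,250,335,.03)
im,d,p=look('side'); P=pts(d,p); save('s4.png',cv2.resize(im[300:420,200:360],None,fx=3,fy=3))
plungers(P,200,290,320,400,.03)
go(.4043,-.358,.021)
E
```

```text
blob 325 [439. 308.] bbox mid [ 0.4049 -0.3535] size [0.048 0.039] stem [ 0.4051 -0.3565  0.0623]
blob 538 [255. 359.] bbox mid [ 0.4063 -0.3626] size [0.047 0.042] stem [ 0.4059 -0.3588  0.0617]
t 52.9 yaw 92.07 tilt x,y of tool z [ 0.0013 -0.0016] pos [ 0.408  -0.3422  0.1305] F [0.2 0.4 0.1] gap 0.0771
shift cm [-1.55 -0.44 10.95]
```

View pics/s4.png

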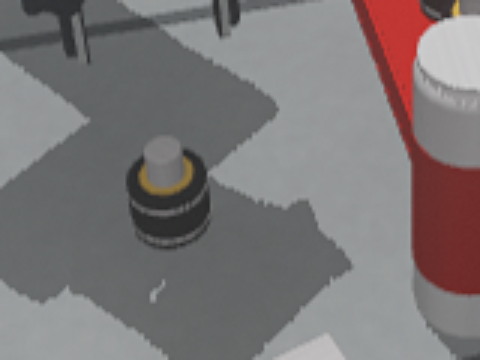

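P6 stands undisturbed at (255,359) in the side view, clear of everything.

{"method": "jog_arm", "body": {
  "commands": [
    {"linear": [-1, -0.2, 0], "angular": [0, 0, 0], "fingers": 0.9},
    {"linear": [-0.5, -0.1, 2], "angular": [0, 0, 0], "fingers": 0.9},
    {"linear": [0, 0, 3], "angular": [0, 0, 0], "fingers": 0.9},
    {"linear": [0, 0, 3], "angular": [0, 0, 0], "fingers": 0.9},
    {"linear": [0, 0, 2.9], "angular": [0, 0, 0], "fingers": 0.9},
    {"linear": [0, 0, 0], "angular": [0, 0, 0], "fingers": 0.9},
    {"linear": [0, 0, 0], "angular": [0, 0, 0], "fingers": 0.9},
    {"linear": [0, 0, 0], "angular": [0, 0, 0], "fingers": 0},
    {"linear": [0, 0, 0], "angular": [0, 0, 0], "fingers": 0},
    {"linear": [0, 0, 0], "angular": [0, 0, 0], "fingers": 0},
    {"linear": [0, 0, 0], "angular": [0, 0, 0], "fingers": 0},
    {"linear": [0, 0, 0], "angular": [0, 0, 0], "fingers": 0}
  ],
  "force": 40
}}

```text
time_s: 54.05
position: [0.4056, -0.3586, 0.0222]
orientation: [0.002, 0.694, 0.719, -0.0]
contact_force: [0.8, -1.0, 6.3]
finger_gap: 0.049
finger_force: 41.1
```

{"method": "jog_arm", "body": {
  "commands": [
    {"linear": [0, 0, -1], "angular": [0, 0, 0], "fingers": 0},
    {"linear": [0, 0, -3], "angular": [0, 0, 0], "fingers": 0},
    {"linear": [0, 0, -4], "angular": [0, 0, 0], "fingers": 0},
    {"linear": [0, 0, -4], "angular": [0, 0, 0], "fingers": 0},
    {"linear": [0, 0, -3], "angular": [0, 0, 0], "fingers": 0},
    {"linear": [0, 0, 0], "angular": [0, 0, -0.13], "fingers": 0},
    {"linear": [0, 0, 0], "angular": [0, 0, -0.13], "fingers": 0},
    {"linear": [0, 0, 0], "angular": [0, 0, -0.13], "fingers": 0},
    {"linear": [0, 0, 0], "angular": [0, 0, -0.13], "fingers": 0},
    {"linear": [0, 0, 0], "angular": [0, 0, -0.12], "fingers": 0},
    {"linear": [0, 0, 0], "angular": [0, 0, 0], "fingers": 0},
    {"linear": [0, 0, 0], "angular": [0, 0, 0], "fingers": 0},
    {"linear": [0, 0, 0], "angular": [0, 0, 0], "fingers": 0}
  ]
}}

```text
time_s: 55.35
position: [0.4048, -0.3574, 0.1704]
orientation: [-0.0, 0.434, 0.901, 0.0]
contact_force: [-1.0, 0.7, -2.1]
finger_gap: 0.049
finger_force: 42.6
```

```bash
python3 - <<'E' 2>/dev/null
from m import *
go(.5527,.0119,.17)
E
```

```text
t 55.4 yaw 128.57 tilt x,y of tool z [-0.      0.0001] pos [ 0.4048 -0.3574  0.1704] F [-1.   0.7 -2.1] gap 0.049
shift cm [19.65 34.59  0.04]
```

{"method": "jog_arm", "body": {
  "commands": [
    {"linear": [1.1, 2, 0], "angular": [0, 0, 0], "fingers": 0},
    {"linear": [2.1, 3.8, 0], "angular": [0, 0, 0], "fingers": 0},
    {"linear": [2.1, 3.8, 0], "angular": [0, 0, 0], "fingers": 0},
    {"linear": [2.1, 3.8, 0], "angular": [0, 0, 0], "fingers": 0},
    {"linear": [2.1, 3.8, 0], "angular": [0, 0, 0], "fingers": 0},
    {"linear": [2.1, 3.8, 0], "angular": [0, 0, 0], "fingers": 0},
    {"linear": [2.1, 3.8, 0], "angular": [0, 0, 0], "fingers": 0},
    {"linear": [2.1, 3.8, 0], "angular": [0, 0, 0], "fingers": 0},
    {"linear": [2.1, 3, 0], "angular": [0, 0, 0], "fingers": 0},
    {"linear": [1.2, 2, 0], "angular": [0, 0, 0], "fingers": 0},
    {"linear": [0.6, 1, 0], "angular": [0, 0, 0], "fingers": 0},
    {"linear": [0, 0, 2], "angular": [0, 0, 0], "fingers": 0},
    {"linear": [0, 0, 3], "angular": [0, 0, 0], "fingers": 0},
    {"linear": [0, 0, 0], "angular": [0, 0, 0], "fingers": 0},
    {"linear": [0, 0, 0], "angular": [0, 0, 0], "fingers": 0},
    {"linear": [0, 0, 0], "angular": [0, 0, 0], "fingers": 0}
  ]
}}

```text
time_s: 56.95
position: [0.5529, 0.0117, 0.1214]
orientation: [0.001, 0.434, 0.901, 0.0]
contact_force: [0.6, -0.7, -2.2]
finger_gap: 0.0489
finger_force: 42.7
```

```bash
python3 - <<'E' 2>/dev/null
from m import *
go(.5530,.0119,.0405)
E
```

```text
t 57.0 yaw 128.62 tilt x,y of tool z [ 0.0022 -0.0005] pos [0.5529 0.0117 0.1214] F [ 0.6 -0.7 -2.2] gap 0.0489
shift cm [0.02 0.01 8.09]
```

{"method": "jog_arm", "body": {
  "commands": [
    {"linear": [0, 0, 2], "angular": [0, 0, 0], "fingers": 0},
    {"linear": [0, 0, 3], "angular": [0, 0, 0], "fingers": 0},
    {"linear": [0, 0, 1.2], "angular": [0, 0, 0], "fingers": 0},
    {"linear": [0, 0, 0.8], "angular": [0, 0, 0], "fingers": 0},
    {"linear": [0, 0, 0.5], "angular": [0, 0, 0], "fingers": 0},
    {"linear": [0, 0, 0.4], "angular": [0, 0, 0], "fingers": 0},
    {"linear": [0, 0, 0], "angular": [0, 0, 0], "fingers": 0},
    {"linear": [0, 0, 0], "angular": [0, 0, 0], "fingers": 0},
    {"linear": [0, 0, 0], "angular": [0, 0, 0], "fingers": 0}
  ]
}}

```text
time_s: 57.85
position: [0.5519, 0.0123, 0.0415]
orientation: [0.0, 0.433, 0.901, -0.0]
contact_force: [-2.9, -2.4, -3.8]
finger_gap: 0.0485
finger_force: 43.0
```

{"method": "jog_arm", "body": {
  "commands": [
    {"linear": [0, 0, 0.2], "angular": [0, 0, 0], "fingers": 0},
    {"linear": [0, 0, 0], "angular": [0, 0, 0], "fingers": 0},
    {"linear": [0, 0, 0], "angular": [0, 0, 0], "fingers": 0.7},
    {"linear": [0, 0, 0], "angular": [0, 0, 0], "fingers": 0.7},
    {"linear": [0, 0, 0], "angular": [0, 0, 0], "fingers": 0.7},
    {"linear": [0, 0, -2], "angular": [0, 0, 0], "fingers": 0.7},
    {"linear": [0, 0, -4], "angular": [0, 0, 0], "fingers": 0.7},
    {"linear": [0, 0, -4], "angular": [0, 0, 0], "fingers": 0.7},
    {"linear": [0, 0, -4], "angular": [0, 0, 0], "fingers": 0.7},
    {"linear": [0, 0, -2], "angular": [0, 0, 0], "fingers": 0.7},
    {"linear": [0, 0, 0], "angular": [0, 0, 0.13], "fingers": 0.7},
    {"linear": [0, 0, 0], "angular": [0, 0, 0.13], "fingers": 0.7},
    {"linear": [0, 0, 0], "angular": [0, 0, 0.13], "fingers": 0.7},
    {"linear": [0, 0, 0], "angular": [0, 0, 0.13], "fingers": 0.7},
    {"linear": [0, 0, 0], "angular": [0, 0, 0.12], "fingers": 0.7},
    {"linear": [0, 0, 0], "angular": [0, 0, 0], "fingers": 0.7}
  ]
}}

```text
time_s: 59.45
position: [0.5531, 0.0127, 0.2001]
orientation: [0.001, 0.694, 0.72, 0.001]
contact_force: [0.0, 0.5, -0.1]
finger_gap: 0.0598
finger_force: 0.0
```

{"method": "jog_arm", "body": {
  "commands": [
    {"linear": [2.6, -0.3, 0], "angular": [0, 0, 0], "fingers": 0.9},
    {"linear": [4, -0.5, 0], "angular": [0, 0, 0], "fingers": 0.9},
    {"linear": [4, -0.5, 0], "angular": [0, 0, 0], "fingers": 0.9},
    {"linear": [4, -0.5, 0], "angular": [0, 0, 0], "fingers": 0.9},
    {"linear": [4, -0.5, 0], "angular": [0, 0, 0], "fingers": 0.9},
    {"linear": [4, -0.5, 0], "angular": [0, 0, 0], "fingers": 0.9},
    {"linear": [4, -0.5, 0], "angular": [0, 0, 0], "fingers": 0.9},
    {"linear": [3, -0.3, 0], "angular": [0, 0, 0], "fingers": 0.9},
    {"linear": [2, -0.2, 0], "angular": [0, 0, 0], "fingers": 0.9},
    {"linear": [1, -0.1, 0], "angular": [0, 0, 0], "fingers": 0.9},
    {"linear": [0, 0, 3], "angular": [0, 0, 0], "fingers": 0.9},
    {"linear": [0, 0, 3], "angular": [0, 0, 0], "fingers": 0.9},
    {"linear": [0, 0, 0], "angular": [0, 0, 0], "fingers": 0.9},
    {"linear": [0, 0, 0], "angular": [0, 0, 0], "fingers": 0.9},
    {"linear": [0, 0, 0], "angular": [0, 0, 0], "fingers": 0.9}
  ]
}}

```text
time_s: 60.95
position: [0.5029, 0.337, 0.1408]
orientation: [0.001, 0.695, 0.719, 0.001]
contact_force: [0.4, 0.0, -0.3]
finger_gap: 0.0768
finger_force: 0.0
```

```bash
python3 - <<'E' 2>/dev/null
from m import *
im,d,p=look('top'); save('t5.png',im); P=pts(d,p)
plungers(P,200,330,150,275,.04,.095)
plungers(P,330,470,165,250,.037)
m=np.zeros(d.shape,bool);m[200:245,230:275]=1
q=P[m&(P[...,2]>.10)&(P[...,2]<.165)];print('rod',len(q),q[q[:,2]>.148].mean(0),np.median(q,0))
go(.5018,.3362,.036)
im,d,p=look('side');save('s5.png',im)
E
```

```text
blob 381 [268. 191.] bbox mid [0.6866 0.0317] size [0.047 0.047] stem [0.6863 0.0316 0.0784]
blob 392 [223. 229.] bbox mid [0.6006 0.1373] size [0.047 0.047] stem [0.6005 0.1379 0.0782]
blob 384 [278. 249.] bbox mid [0.5505 0.0111] size [0.047 0.046] stem [0.5514 0.0114 0.0787]
blob 363 [419. 209.] bbox mid [ 0.6367 -0.3193] size [0.047 0.046] stem [ 0.6402 -0.3217  0.0676]
blob 363 [368. 210.] bbox mid [ 0.6376 -0.1998] size [0.048 0.047] stem [ 0.6379 -0.1993  0.0678]
blob 358 [394. 210.] bbox mid [ 0.6361 -0.2605] size [0.047 0.047] stem [ 0.6364 -0.2601  0.0675]
rod 124 [0.61209985 0.05946725 0.15395472] [0.60978893 0.05723865 0.14822681]
t 61.0 yaw 92.0 tilt x,y of tool z [0.0033 0.0014] pos [0.503  0.3371 0.141 ] F [-0.1  0.3  0.7] gap 0.0765
shift cm [-0.1  -0.16 10.5 ]
```

View pics/s5.png

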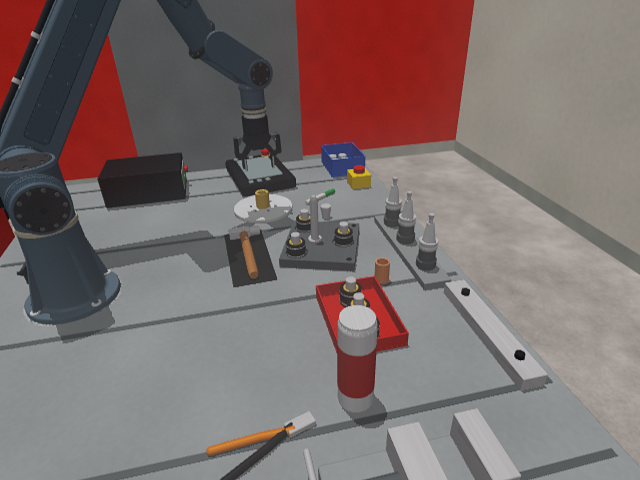

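The side view confirms three plungers upright in the base pockets at about (304,219), (343,234) and (296,244). The soft ones are in the tray, the hammer is on the mat, and the gripper is above the hub. I'm measuring the hub centre more closely.

```bash
python3 - <<'E' 2>/dev/null
from m import *
z=np.load('top0.npz');im,d=z['im'],z['d'];p=optics.camera_params('top');P=pts(d,p)
m=np.zeros(d.shape,bool);m[230:320,95:190]=1
for z0 in(.056,.059):
    q=P[m&(P[...,2]>z0)&(P[...,2]<.068)];c,r=cv2.minEnclosingCircle(q[:,:2].astype(np.float32)*1000);print('hub',len(q),c,r)
# disc top: circle via percentile of disc points
s=m&(P[...,2]>.008)&(P[...,2]<.017);q=P[s][:,:2]*1000
h=cv2.convexHull(q.astype(np.float32))[:,0]
A=np.c_[2*h,np.ones(len(h))];x=np.linalg.lstsq(A,(h**2).sum(1),rcond=None)[0];print('disc fit',x[:2],np.sqrt(x[2]+x[0]**2+x[1]**2))
E
```

```text
hub 210 (501.6778564453125, 336.3476257324219) 22.593212127685547
hub 166 (502.4395446777344, 336.5825500488281) 21.883647918701172
disc fit [500.5750954  341.50526537] 96.54458876715924
```

{"method": "jog_arm", "body": {
  "commands": [
    {"linear": [-0.1, -0.1, 3], "angular": [0, 0, 0], "fingers": 0.9},
    {"linear": [0, 0, 3], "angular": [0, 0, 0], "fingers": 0.9},
    {"linear": [0, 0, 2.5], "angular": [0, 0, 0], "fingers": 0.9},
    {"linear": [0, 0, 1.5], "angular": [0, 0, 0], "fingers": 0.9},
    {"linear": [0, 0, 0], "angular": [0, 0, 0], "fingers": 0.9},
    {"linear": [0, 0, 0], "angular": [0, 0, 0], "fingers": 0.9},
    {"linear": [0, 0, 0], "angular": [0, 0, 0], "fingers": 0.9}
  ]
}}

```text
time_s: 61.75
position: [0.5018, 0.3364, 0.0408]
orientation: [0.001, 0.695, 0.719, 0.001]
contact_force: [-0.2, -0.3, -0.8]
finger_gap: 0.0768
finger_force: 0.0
```

```bash
python3 - <<'E' 2>/dev/null
from m import *
go(.502,.3365,.036)
E
```

```text
t 61.8 yaw 92.01 tilt x,y of tool z [0.0029 0.0013] pos [0.5018 0.3364 0.0408] F [-0.2 -0.3 -0.8] gap 0.0768
shift cm [0.01 0.02 0.48]
```

{"method": "jog_arm", "body": {
  "commands": [
    {"linear": [0, 0, 0.4], "angular": [0, 0, 0], "fingers": 0.9},
    {"linear": [0, 0, 0], "angular": [0, 0, 0], "fingers": 0.9},
    {"linear": [0, 0, 0], "angular": [0, 0, 0], "fingers": 0.9},
    {"linear": [0, 0, 0], "angular": [0, 0, 0], "fingers": 0},
    {"linear": [0, 0, 0], "angular": [0, 0, 0], "fingers": 0},
    {"linear": [0, 0, 0], "angular": [0, 0, 0], "fingers": 0},
    {"linear": [0, 0, 0], "angular": [0, 0, 0], "fingers": 0},
    {"linear": [0, 0, 0], "angular": [0, 0, 0], "fingers": 0}
  ],
  "force": 90
}}

```text
time_s: 62.55
position: [0.5014, 0.336, 0.036]
orientation: [0.0, 0.694, 0.72, 0.001]
contact_force: [0.4, -1.2, 5.9]
finger_gap: 0.042
finger_force: 91.1
```

{"method": "jog_arm", "body": {
  "commands": [
    {"linear": [0, 0, -0.5], "angular": [0, 0, 0], "fingers": 0},
    {"linear": [0, 0, -1.5], "angular": [0, 0, 0], "fingers": 0},
    {"linear": [0, 0, -3], "angular": [0, 0, 0], "fingers": 0},
    {"linear": [0, 0, -4], "angular": [0, 0, 0], "fingers": 0},
    {"linear": [0, 0, -4], "angular": [0, 0, 0], "fingers": 0},
    {"linear": [0, 0, -4], "angular": [0, 0, 0], "fingers": 0},
    {"linear": [0, 0, -2.5], "angular": [0, 0, 0], "fingers": 0},
    {"linear": [0, 0, 0], "angular": [0, 0, 0], "fingers": 0},
    {"linear": [0, 0, 0], "angular": [0, 0, 0], "fingers": 0}
  ],
  "force": 100
}}

```text
time_s: 63.45
position: [0.4991, 0.3352, 0.2291]
orientation: [-0.001, 0.695, 0.719, -0.001]
contact_force: [-0.7, -1.2, -9.3]
finger_gap: 0.0419
finger_force: 103.5
```

```bash
python3 - <<'E' 2>/dev/null
from m import *
go(.6141,.0608,.225)
E
```

```text
t 63.5 yaw 92.01 tilt x,y of tool z [-0.0028 -0.0011] pos [0.4991 0.3352 0.2291] F [-0.7 -1.2 -9.3] gap 0.0419
shift cm [-27.83  10.54   0.41]
```

{"method": "jog_arm", "body": {
  "commands": [
    {"linear": [-1.5, 0.5, 0], "angular": [0, 0, 0], "fingers": 0},
    {"linear": [-3, 1.1, 0], "angular": [0, 0, 0], "fingers": 0},
    {"linear": [-3.5, 1.3, 0], "angular": [0, 0, 0], "fingers": 0},
    {"linear": [-3.5, 1.3, 0], "angular": [0, 0, 0], "fingers": 0},
    {"linear": [-3.5, 1.3, 0], "angular": [0, 0, 0], "fingers": 0},
    {"linear": [-3.5, 1.3, 0], "angular": [0, 0, 0], "fingers": 0},
    {"linear": [-3.5, 1.3, 0], "angular": [0, 0, 0], "fingers": 0},
    {"linear": [-3, 1.2, 0], "angular": [0, 0, 0], "fingers": 0},
    {"linear": [-1.8, 0.8, 0], "angular": [0, 0, 0], "fingers": 0},
    {"linear": [-1, 0.4, 0], "angular": [0, 0, 0], "fingers": 0},
    {"linear": [0, 0, 0], "angular": [0, 0, 0], "fingers": 0},
    {"linear": [0, 0, 0], "angular": [0, 0, 0], "fingers": 0},
    {"linear": [0, 0, 0], "angular": [0, 0, 0], "fingers": 0},
    {"linear": [0, 0, 0], "angular": [0, 0, 0], "fingers": 0}
  ]
}}

```text
time_s: 64.85
position: [0.6146, 0.0632, 0.2302]
orientation: [-0.0, 0.694, 0.72, -0.0]
contact_force: [-0.8, 0.0, -9.3]
finger_gap: 0.0418
finger_force: 103.4
```

```bash
python3 - <<'E' 2>/dev/null
from m import *
go(.6138,.0605,.196)
im,d,p=look('side');save('s6.png',cv2.resize(im[120:280,240:400],None,fx=3.7,fy=3.7))
P=pts(d,p)
m=np.zeros(d.shape,bool);m[120:280,240:400]=1
q=P[m&(P[...,2]>.17)&(P[...,2]<.225)]
lo,hi=np.percentile(q,1,0),np.percentile(q,99,0);print('plate',lo,hi,(lo+hi)/2)
m[:]=0;m[190:250,300:330]=1
for z in(.09,.11,.13,.145):
    q=P[m&(abs(P[...,2]-z)<.008)];q=q[np.hypot(q[:,0]-.614,q[:,1]-.061)<.03];print('rod side',z,len(q),np.median(q,0),np.ptp(q,0))
E
```

```text
t 64.8 yaw 92.12 tilt x,y of tool z [-0.0007  0.0004] pos [0.6146 0.0632 0.2302] F [-0.8  0.  -9.3] gap 0.0418
shift cm [-0.27 -0.08  3.42] 
plate [ 0.5255917  -0.02887508  0.19599956] [0.70417196 0.13907364 0.2219616 ] [0.61488183 0.05509928 0.20898058]
rod side 0.09 41 [0.61146909 0.05248975 0.08979201] [0.01884132 0.01606285 0.01544144]
rod side 0.11 40 [0.61239327 0.05271461 0.10951658] [0.01985752 0.01259066 0.01554834]
rod side 0.13 44 [0.61297641 0.05286302 0.1304311 ] [0.01952602 0.01155579 0.0137972 ]
rod side 0.145 45 [0.61371674 0.05339567 0.14653741] [0.01998649 0.01451437 0.0142673 ]
```

View pics/s6.png

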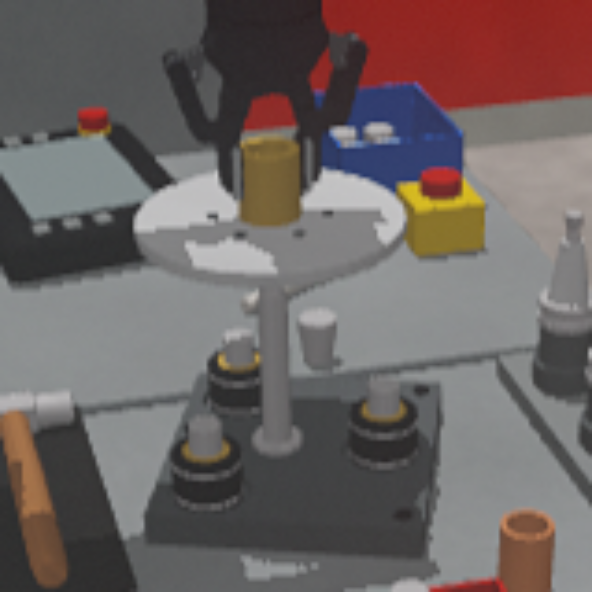

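The plate is level above the rod, and all three plungers stand below it. I'm correcting by 2 mm and lowering.

{"method": "jog_arm", "body": {
  "commands": [
    {"linear": [-0.2, -0.05, 0], "angular": [0, 0, 0], "fingers": 0},
    {"linear": [0, 0, 1], "angular": [0, 0, 0], "fingers": 0},
    {"linear": [0, 0, 1], "angular": [0, 0, 0], "fingers": 0},
    {"linear": [0, 0, 1], "angular": [0, 0, 0], "fingers": 0},
    {"linear": [0, 0, 0.5], "angular": [0, 0, 0], "fingers": 0},
    {"linear": [0, 0, 0.3], "angular": [0, 0, 0], "fingers": 0},
    {"linear": [0, 0, 0], "angular": [0, 0, 0], "fingers": 0},
    {"linear": [0, 0, 0], "angular": [0, 0, 0], "fingers": 0},
    {"linear": [0, 0, 0], "angular": [0, 0, 0], "fingers": 0}
  ]
}}

```text
time_s: 65.8
position: [0.6153, 0.0596, 0.1927]
orientation: [0.0, 0.695, 0.719, 0.0]
contact_force: [0.4, -0.4, -10.8]
finger_gap: 0.0418
finger_force: 103.5
```

{"method": "jog_arm", "body": {
  "commands": [
    {"linear": [0.1, -0.1, 0.2], "angular": [0, 0, 0], "fingers": 0},
    {"linear": [0, 0, 0.3], "angular": [0, 0, 0], "fingers": 0},
    {"linear": [0, 0, 0.3], "angular": [0, 0, 0], "fingers": 0},
    {"linear": [0, 0, 0.3], "angular": [0, 0, 0], "fingers": 0},
    {"linear": [0, 0, 0], "angular": [0, 0, 0], "fingers": 0},
    {"linear": [0, 0, 0], "angular": [0, 0, 0], "fingers": 0}
  ]
}}

```text
time_s: 66.4
position: [0.6137, 0.0606, 0.181]
orientation: [-0.0, 0.695, 0.719, -0.0]
contact_force: [-0.1, -0.9, -9.5]
finger_gap: 0.0419
finger_force: 103.5
```

{"method": "jog_arm", "body": {
  "commands": [
    {"linear": [0, 0, 0.3], "angular": [0, 0, 0], "fingers": 0},
    {"linear": [0, 0, 0.3], "angular": [0, 0, 0], "fingers": 0},
    {"linear": [0, 0, 0.3], "angular": [0, 0, 0], "fingers": 0},
    {"linear": [0, 0, 0], "angular": [0, 0, 0], "fingers": 0},
    {"linear": [0, 0, 0], "angular": [0, 0, 0], "fingers": 0}
  ]
}}

```text
time_s: 66.9
position: [0.6137, 0.0606, 0.172]
orientation: [-0.0, 0.695, 0.719, -0.0]
contact_force: [-0.8, -0.3, -9.5]
finger_gap: 0.0416
finger_force: 103.5
```

Sliding freely. Continuing.

{"method": "jog_arm", "body": {
  "commands": [
    {"linear": [0, 0, 0.5], "angular": [0, 0, 0], "fingers": 0},
    {"linear": [0, 0, 0.5], "angular": [0, 0, 0], "fingers": 0},
    {"linear": [0, 0, 0.5], "angular": [0, 0, 0], "fingers": 0},
    {"linear": [0, 0, 0.5], "angular": [0, 0, 0], "fingers": 0},
    {"linear": [0, 0, 0.5], "angular": [0, 0, 0], "fingers": 0},
    {"linear": [0, 0, 0.5], "angular": [0, 0, 0], "fingers": 0},
    {"linear": [0, 0, 0.5], "angular": [0, 0, 0], "fingers": 0},
    {"linear": [0, 0, 0.5], "angular": [0, 0, 0], "fingers": 0},
    {"linear": [0, 0, 0.5], "angular": [0, 0, 0], "fingers": 0},
    {"linear": [0, 0, 0], "angular": [0, 0, 0], "fingers": 0},
    {"linear": [0, 0, 0], "angular": [0, 0, 0], "fingers": 0},
    {"linear": [0, 0, 0], "angular": [0, 0, 0], "fingers": 0}
  ]
}}

```text
time_s: 68.1
position: [0.6137, 0.0606, 0.1272]
orientation: [-0.0, 0.695, 0.719, -0.0]
contact_force: [0.1, -1.7, -10.1]
finger_gap: 0.0421
finger_force: 103.5
```

{"method": "jog_arm", "body": {
  "commands": [
    {"linear": [0, 0, 0.4], "angular": [0, 0, 0], "fingers": 0},
    {"linear": [0, 0, 0.3], "angular": [0, 0, 0], "fingers": 0},
    {"linear": [0, 0, 0.2], "angular": [0, 0, 0], "fingers": 0},
    {"linear": [0, 0, 0.2], "angular": [0, 0, 0], "fingers": 0},
    {"linear": [0, 0, 0], "angular": [0, 0, 0], "fingers": 0},
    {"linear": [0, 0, 0], "angular": [0, 0, 0], "fingers": 0}
  ]
}}

```text
time_s: 68.7
position: [0.6138, 0.0605, 0.1159]
orientation: [-0.0, 0.695, 0.719, -0.0]
contact_force: [-0.1, -1.3, -10.8]
finger_gap: 0.0416
finger_force: 103.5
```

{"method": "jog_arm", "body": {
  "commands": [
    {"linear": [0, 0, 0.1], "angular": [0, 0, 0], "fingers": 0},
    {"linear": [0, 0, 0.05], "angular": [0, 0, 0], "fingers": 0},
    {"linear": [0, 0, 0], "angular": [0, 0, 0], "fingers": 0},
    {"linear": [0, 0, 0], "angular": [0, 0, 0], "fingers": 0}
  ]
}}

```text
time_s: 69.1
position: [0.6139, 0.0605, 0.1151]
orientation: [0.0, 0.695, 0.719, 0.0]
contact_force: [-1.5, -2.3, -5.0]
finger_gap: 0.0419
finger_force: 103.8
```

{"method": "jog_arm", "body": {
  "commands": [
    {"linear": [0, 0, 0.05], "angular": [0, 0, 0], "fingers": 0},
    {"linear": [0, 0, 0], "angular": [0, 0, 0], "fingers": 0},
    {"linear": [0, 0, 0], "angular": [0, 0, 0], "fingers": 0}
  ]
}}

```text
time_s: 69.4
position: [0.6139, 0.0605, 0.115]
orientation: [0.0, 0.695, 0.719, 0.0]
contact_force: [-4.2, -2.5, 1.5]
finger_gap: 0.0419
finger_force: 104.5
```

Plate weight is on the stems; releasing and backing off.

{"method": "jog_arm", "body": {
  "commands": [
    {"linear": [0, 0, 0], "angular": [0, 0, 0], "fingers": 0.55},
    {"linear": [0, 0, 0], "angular": [0, 0, 0], "fingers": 0.7},
    {"linear": [0, 0, 0], "angular": [0, 0, 0], "fingers": 0.8},
    {"linear": [0, 0, 0], "angular": [0, 0, 0], "fingers": 0.8},
    {"linear": [0, 0, -1], "angular": [0, 0, 0], "fingers": 0.8},
    {"linear": [0, 0, -2], "angular": [0, 0, 0], "fingers": 0.8},
    {"linear": [0, 0, -3], "angular": [0, 0, 0], "fingers": 0.8},
    {"linear": [0, 0, -4], "angular": [0, 0, 0], "fingers": 0.8},
    {"linear": [0, 0, -3], "angular": [0, 0, 0], "fingers": 0.8},
    {"linear": [0, -3, 0], "angular": [0, 0, 0], "fingers": 0.8},
    {"linear": [0, -4, 0], "angular": [0, 0, 0], "fingers": 0.8},
    {"linear": [0, -4, 0], "angular": [0, 0, 0], "fingers": 0.8},
    {"linear": [0, -4, 0], "angular": [0, 0, 0], "fingers": 0.8},
    {"linear": [0, 0, 0], "angular": [0, 0, 0], "fingers": 0.8},
    {"linear": [0, 0, 0], "angular": [0, 0, 0], "fingers": 0.8}
  ]
}}

```text
time_s: 70.9
position: [0.4638, 0.0554, 0.2452]
orientation: [0.001, 0.695, 0.719, 0.001]
contact_force: [0.3, 0.1, 0.5]
finger_gap: 0.0683
finger_force: 0.0
```

```bash
python3 - <<'E' 2>/dev/null
from m import *
im,d,p=look('top');P=pts(d,p)
m=np.zeros(d.shape,bool);m[140:290,190:335]=1
q=P[m&(P[...,2]>.075)&(P[...,2]<.105)];A=np.c_[q[:,:2],np.ones(len(q))]
x=np.linalg.lstsq(A,q[:,2],rcond=None)[0];print('disc',len(q),'slopes',x[:2].round(4),'z med',np.median(q[:,2]),'mid',(q.min(0)+q.max(0))/2)
print('res',np.abs(q[:,2]-A@x).mean())
plungers(P,330,470,165,250,.037)
st()
im,d,p=look('side');save('s7.png',cv2.resize(im[140:380,220:460],None,fx=2.5,fy=2.5))
E
```

```text
disc 4961 slopes [ 0.0003 -0.0005] z med 0.09057943109852729 mid [0.6143745  0.06158955 0.09332125]
res 0.0013987627245168224
blob 361 [419. 209.] bbox mid [ 0.6367 -0.3194] size [0.047 0.047] stem [ 0.6368 -0.3226  0.0678]
blob 359 [368. 210.] bbox mid [ 0.638  -0.1998] size [0.047 0.047] stem [ 0.6359 -0.1989  0.0679]
blob 362 [394. 210.] bbox mid [ 0.6364 -0.2605] size [0.047 0.047] stem [ 0.6363 -0.2607  0.068 ]
{'time_s': 70.95, 'joint_positions': [-0.1211, 0.3079, 1.8076, 0.0002, 1.0227, -0.156], 'position': [0.4652, 0.0552, 0.2453], 'orientation': [0.0013, 0.6947, 0.7193, 0.0011], 'contact_force': [0.0984, 0.4237, 0.3643], 'finger_gap': 0.0682, 'finger_force': 0.0}
```

View pics/s7.png

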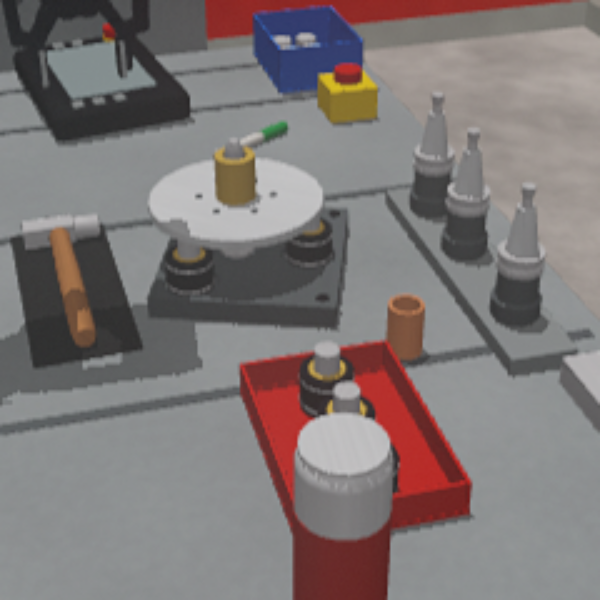

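The plate is level, with slopes below 0.001 and its top at 0.0906 m against 0.091 m expected. The rod shows through the hub, the softs are in the tray and the hammer is on the mat. Handing in.

```bash
python3 -c "
from bench import arm
print(arm.close_job())"
```

```text
the job is handed in; nothing more can be done
None
```

The station is rebuilt and the job handed in at about 71 s: hammer on the mat, three firm plungers in the pockets, three soft ones in the tray, and the plate level over the rod on all three stems; no verdict came back.

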